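# Pack the bottle carrier for a call-out

## Task

Pack the squeeze bottles standing beside the bottle rack into its trough for transport. Loosen the clamp knob, squeeze in the sprung button and slide the fence right out until the button pops out in the last hole, then stand every bottle upright in the trough in one row starting at the fixed end. Squeeze the button again and slide the fence back to the hole nearest the fixed end that the row leaves room for (one bottle space per bottle), see that the button has popped out there, and turn the clamp knob tight; the shop tin is not to be packed: leave it and the tools where they are.

Things in the scene. Friction and masses are not known exactly. Their poses are not given: they have to be found in the camera images.
- rack: bottle rack fixed to the bench: plywood base 10 mm thick, aluminium trough (70 mm wide inside, 4 mm walls to 75 mm above the bench, fixed end wall to 86 mm) and a 24 mm square steel tube parallel to it, on its robot side. Origin on the bench under the inner face of the end wall, on the trough's middle line; trough and tube run along its -y (to the robot's right). z up
- trough_end (a point): point on the trough's floor (10 mm above the bench) at the inner face of the fixed end wall, on the middle line; axes as the rack's. One bottle space is 66 mm of trough along -y; bottles fill the spaces from here on. The tube's axis lies 105 mm to -x of the middle line
- fence (a joint): travel in m of fence and sleeve, growing away from the end wall. Holes 66 mm apart at 0 (start, 132 mm of trough, 2 bottles), 0.066 (3), 0.132 (4) and 0.198 (last, fully open, 330 mm); end stops 4 mm beyond. Slides with about 2 N, plays 1.5 mm in a hole. Stopped more than about 2 mm beside a hole the button does not pop; sliding slowly on makes it pop
- fence_face (a point): point on the fence's inner face, on the trough's middle line at floor level; axes as the rack's. The fence is a 6 mm aluminium plate across the trough, to 100 mm above the bench; its sleeve on the tube is 38 mm wide (x), 28 to 68 mm above the bench, and reaches from the fence 140 mm away from the bottles
- button (a joint): how far the button is pressed, m: 0 popped out in a hole, 0.0085 flush with the sleeve. From 0.007 on it frees the sleeve; let go beside a hole it stays sunk at about 0.0065. Sprung: about 3 N at first, 6.5 N fully in; it moves along the rack's +x
- button_face (a point): middle of the outer face of the black round 18 mm button on the sleeve's robot side (rack -x), 48 mm above the bench, 45 mm past the fence; it stands 8.5 mm out. Squeeze it against the opposite side of the sleeve (46.5 mm across, 38 mm when pressed flush) and carry the sleeve along in the same grip. 47 mm free between sleeve and trough
- clamp_knob (a joint): turn of the clamp knob in rad: 0 fully tight (stop), 1.5 fully loose (stop); anticlockwise from above loosens. Below about 0.3 it clamps the sleeve on the tube, past 0.6 the sleeve runs free. Takes up to about 0.3 N m, stays where it is left (from 0 it may spring back to 0.05)
- knob_grip (a point): middle of the clamp knob's grip on its upright axis, 93 mm above the bench, on top of the sleeve 115 mm past the fence: a black bar 44 mm long, 13 mm thick and 22 mm high (82 to 104 mm above the bench). The bar lies along this point's y axis, which is along the tube when the knob reads 0
- bottle_a: plain plastic squeeze bottle, 56 mm across, 160 mm tall, 0.1 kg, weight low in the foot: round body straight up to 105 mm, shoulder to 137 mm, cap 28 mm wide from 134 to 147 mm, small nozzle on top; origin at the centre of its underside, z up the bottle. Stands upright on the bench left of the rack; may be absent (None). Can be held by the body's upper part or the cap
- bottle_b: plain plastic squeeze bottle, 56 mm across, 160 mm tall, 0.1 kg, weight low in the foot: round body straight up to 105 mm, shoulder to 137 mm, cap 28 mm wide from 134 to 147 mm, small nozzle on top; origin at the centre of its underside, z up the bottle. Stands upright on the bench left of the rack; may be absent (None). Can be held by the body's upper part or the cap
- bottle_c: plain plastic squeeze bottle, 60 mm across, 170 mm tall, 0.1 kg, weight low in the foot: round body straight up to 112 mm, shoulder to 146 mm, cap 30 mm wide from 142 to 156 mm, small nozzle on top; origin at the centre of its underside, z up the bottle. Stands upright on the bench left of the rack; may be absent (None). Can be held by the body's upper part or the cap
- bottle_d: plain plastic squeeze bottle, 60 mm across, 170 mm tall, 0.1 kg, weight low in the foot: round body straight up to 112 mm, shoulder to 146 mm, cap 30 mm wide from 142 to 156 mm, small nozzle on top; origin at the centre of its underside, z up the bottle. Stands upright on the bench left of the rack; may be absent (None). Can be held by the body's upper part or the cap
- screwdriver: screwdriver 185 x 24 x 28 mm lying on the bench, to be left alone; origin under the middle
- tin: shop tin with a screw cap, 63 mm across, 144 mm tall, 0.4 kg, shorter and wider than the bottles; not to be packed, to be left alone; origin at the centre of its underside
Not all that is in view belongs to the job. What is shaped like the bottle_d but turquoise is not meant.

How it is judged:
By the outcome, as a careful person would: the job done as asked, in the order asked, and still so for the second after the job is handed in, with the robot touching nothing.
Of bottle_a, bottle_b, bottle_c, bottle_d only 2 to 4 are there at a start; the rules pass over those that are not, and their reading is None.
At some moment in a run one of bottle_a, bottle_b, bottle_c, bottle_d may be knocked a few centimetres aside while the robot is not near it.
Once in a run the grip may slacken for a moment while it holds something.
It also fails if it takes over 210 s, if anything falls off the work surface, if the arm or the gripper's body presses on something with over 40 N, if the wrist force passes 120 N, or if a joint passes its speed limit or range.

## Robot

A 6-joint arm with a two-finger parallel gripper is mounted at the origin on a cart in front of the work surface, level with it; the furniture and walls round the work are solid. World frame = base frame: x ahead of the robot, y to its left, z up, the work surface at z = 0. Lengths are in mm, angles in rad, forces in N, time in s.
With the tool pointing down it reaches from about 350 to 875 mm from the base axis. Payload 4.2 kg.
Tool frame: the origin (TCP) lies midway between the tips of the shut fingers; the grasp point (between the pads) lies 19 mm behind it; z points along the fingers, y is the line along which they close (so a half turn about z gives the same grasp; the last joint's range is limited). The gripper opens to 85 mm and grips with 20 to 120 N. Pads are 22 mm wide; open, the fingers measure 114 mm over their backs; the gripper's body (76 mm by 85 mm) begins 54 mm behind the grasp point. The pads swing forward as they close: fully open they stand 13 mm farther back than shut.
Start: joints at [-0.913, 0.385, 0.008, 0, -1.194, -0.259], TCP at [242.709, -575.927, 231.312] pointing down, gripper open.
Joint ranges: [-3.14, 3.14], [-1.21, 2.06], [-1.07, 1.41], [-3.16, 2.05], [-2.99, -0.16], [-3.1, 3.1]. Speed limits (rad/s): [2.79, 2.79, 3.14, 3.14, 3.14, 3.14].

## Interface

Orientations are given as a unit quaternion [x, y, z, w].
In Python, from bench import arm, eyes, nets gives the robot as it stands.
- The arm moves only by the tool apply_moves, never from a script. Its arguments are lists of equal length, an entry for each row: "delta_rot": the turn, a rotation vector about the tool's x, y, z as a fraction of full scale, a list of three; "xyz": the shift along the tool's x, y, z as a fraction of full scale, a list of three; "hand": the gripper command: -1 is fully open, 1 is shut, values between are in proportion. In form: {"delta_rot": [[ax, ay, az], ...], "xyz": [[dx, dy, dz], ...], "hand": [hand, ...]}. A call has 1 to 20 rows; each row shifts and turns the commanded pose from where the row before left it, along the tool's axes as they then stand; what a row does not reach is not made up. Full scale, the value 1, is 0.025 m for a shift and 6 degrees for a turn. A row lasts 1/12 s, in which the tool goes at most 41.7 mm and 7.16 degrees, less where a joint would pass 70% of its speed; a pose out of reach is approached as far as the arm can. A call with a number of a shift or a turn outside -1 to 1 is refused whole. A call with a gripper value outside its range is refused whole. The fingers move at their own pace and stop on an object; the grip force is fixed at half the most. Time passes only in rows, so rows that do not move let the fingers close. It gives the time, the measured TCP pose, the force, the opening and the grip force at its end, in the units of the state.
- arm.read_state(): the state, without advancing time (a new reading comes with each control period).
- eyes.get_image(name): name is "scene" or "top" or "wrist"; returns a dict with "frame" (420x560x3 uint8, red, green, blue), "range_z" (420x560 float32, mm along the optical axis (not along the pixel's ray), 0 where there is no reading), "camera_matrix" (3x3 intrinsics, pixels), "dist" ([k1, k2, p1, p2, k3] as OpenCV has them; the pictures are not rectified), "R" (3x3) and "t" (3): a world point X has camera coordinates R X + t; the wrist camera has in their place "hand_eye" (4x4, takes a point from camera to tool coordinates, whose origin is the TCP and whose axes are the flange's). Camera axes: x right, y down, z forward; pixel columns grow to the right and rows downward; lengths in mm; the calibration is good to about 2 mm. A picture is of the moment at which its call begins: read the wrist's pose just before it.
- arm.job_done(): hands the job in; it is judged then, once.
Trained networks look in a picture, given as the dict that the camera call returned (one of the last four; its "shot" number tells which), for a name from the list of things; names that differ only in an ending like _2 or _b are one class to them, and where a whole thing is asked for, a point or a joint stands for the part that bears it (a point fixed in the world has none). Each returns a list of dicts, best first, with "score" (0 to 1); they miss things now and then, are a little off and sometimes report something else, mostly with a low value. They report only what shows in the picture. A call takes as long as a camera call. They do not tell look-alikes from the thing itself.
- nets.look_for(name, picture): "bbox" ([left, top, right, bottom] in pixels, round what is visible of it).
- nets.masks_of(name, picture): "region" (420x560 bool, what is visible of it) and "bbox" ([left, top, right, bottom] in pixels, round what is visible of it).
The state is a dict: "clock": time; "joints": joint angles; "joint_vel": joint speeds; "joint_efforts": joint torques, N m; "position": TCP position; "ee_rot": TCP orientation; "contact_force": force on the tool from outside, world axes, zero at the start; "wrist_torque": the same for the moment, N m; "gripper_width": finger opening in mm; "grasp_force": force on a finger pad.
Only numpy, scipy, OpenCV 4.12 (cv2) and the standard library are available. Lean on these libraries where they do the work, as an engineer would, in place of code of your own. Each camera call takes 0.05 s, during which the arm holds its last target. There are 200 camera calls.

## Working session

There is one attempt and no reset: what is moved stays moved. The work goes in short steps, Python scripts to look and compute and a tool call to move; the robot and the scene stay as the last step left them, time stands still between calls to the robot, and variables do not carry over. Pictures are saved under pics/ and viewed, at most 14 in all, crops included, and the job is handed in when it is done.

Besides the shell and the picture viewer there is one more tool, called as name(argument=value, ...) on one line, values as JSON. apply_moves: Moves the arm, as the interface text tells. Its arguments: {"type":"object","properties":{"delta_rot":{"type":"array"},"xyz":{"type":"array"},"hand":{"type":"array"}},"required":["delta_rot","xyz","hand"]}

```bash
mkdir -p pics; ls
cat > h.py <<'E'
import numpy as np, cv2
from bench import arm, eyes, nets
from scipy.spatial.transform import Rotation as Ro
def save(im,n): cv2.imwrite('pics/'+n+'.png', im['frame'][:,:,::-1])
def world(im,uv,z=None,st=None):
    # uv Nx2; z None -> use range
    uv=np.asarray(uv,float).reshape(-1,2)
    n=cv2.undistortPoints(uv.reshape(-1,1,2),np.array(im['camera_matrix']),np.array(im['dist'])).reshape(-1,2)
    d=np.c_[n,np.ones(len(n))]
    if 'R' in im:
        R=np.array(im['R']);t=np.array(im['t']).ravel(); A=R.T; c=-R.T@t
    else:
        H=np.array(im['hand_eye']);Q=Ro.from_quat(st['ee_rot']).as_matrix()
        A=Q@H[:3,:3]; c=Q@H[:3,3]+np.array(st['position'])
    w=d@A.T
    if z is None:
        r=im['range_z'][uv[:,1].round().astype(int),uv[:,0].round().astype(int)]
        P=c+w*r[:,None]; P[r==0]=np.nan; return P
    return c+w*((z-c[2])/w[:,2])[:,None]
def cloud(im,mask,st=None):
    v,u=np.nonzero(mask); P=world(im,np.c_[u,v],st=st); return P[~np.isnan(P[:,0])]
E
python3 - <<'E'
from h import *
print(arm.read_state())
for c in ['top','scene']:
    im=eyes.get_image(c); save(im,c+'0')
    np.savez(c+'0.npz',**{k:v for k,v in im.items()})
    for n in ['bottle_a','bottle_c','tin','fence','button','clamp_knob','rack','screwdriver']:
        for m in nets.masks_of(n,im):
            P=cloud(im,m['region'])
            if len(P): print(c,n,round(m['score'],2),np.round(m['bbox']),np.median(P,0).round(),P.min(0).round(),P.max(0).round())
E
```

```text
pics
{'clock': 0.0, 'joints': array([-9.13431323e-01,  3.85567239e-01,  6.60869269e-03, -5.10844454e-04,
       -1.19400322e+00, -2.58593394e-01]), 'joint_vel': array([-7.88943737e-05, -1.90233747e-03, -5.19973452e-04, -2.63488390e-04,
       -1.80326993e-03,  1.33118871e-03]), 'joint_efforts': array([-5.92761603e-05, -3.92293239e+01,  1.88406301e+01,  4.18622687e+00,
       -4.57365881e-03,  3.74315917e-06]), 'position': array([ 242.46294881, -575.408212  ,  230.20667836]), 'ee_rot': array([-1.97974849e-01,  9.80206473e-01,  1.07610725e-03, -2.65772379e-04]), 'contact_force': array([-0.66241078, -0.52140812,  0.51364708]), 'wrist_torque': array([ 0.00028257, -0.03821163, -0.01369768]), 'grasp_force': 0.0, 'gripper_width': 85.3990959214975}
top bottle_a 0.92 [124. 237. 153. 257.] [456. 420. 123.] [426. 403.   7.] [483. 458. 177.]
top bottle_a 0.78 [158. 243. 184. 262.] [446. 324. 122.] [410. 306.  -3.] [475. 392. 172.]
top bottle_a 0.65 [146. 207. 176. 229.] [544. 352. 115.] [519. 337.  -0.] [582. 420. 164.]
top bottle_a 0.6 [194. 245. 219. 266.] [443. 218. 119.] [408. 197.  -0.] [46
[... 1463 characters left out ...]
341.  92.] [407. 266.  -6.] [532. 365. 167.]
scene bottle_c 0.78 [242. 240. 265. 278.] [421. 233.  85.] [403. 147.  -9.] [539. 253. 159.]
scene bottle_c 0.64 [178. 255. 200. 300.] [434. 438.  92.] [418. 381.  -3.] [543. 463. 170.]
scene tin 0.94 [343. 146. 364. 181.] [ 673. -323.   84.] [ 650. -480.   -6.] [ 867. -301.  148.]
scene tin 0.52 [209. 245. 231. 287.] [423. 341.  91.] [407. 266.  -6.] [532. 365. 173.]
scene fence 0.57 [299. 191. 356. 234.] [478. -98.  67.] [ 447. -202.   14.] [620. -45. 110.]
scene button 0.47 [342. 146. 367. 181.] [ 674. -323.   81.] [ 650. -480.   -6.] [ 867. -301.  148.]
scene rack 0.58 [260. 177. 368. 260.] [534. -55.  44.] [ 161. -298.  -10.] [711. 100. 420.]
```

Run:
```python
import cv2
t=cv2.imread('pics/top0.png')[170:285,100:440]; s=cv2.imread('pics/scene0.png')[120:320,150:420]
t=cv2.resize(t,None,fx=2.3,fy=2.3,interpolation=cv2.INTER_CUBIC); s=cv2.resize(s,None,fx=1.6,fy=1.6)
import numpy as np
c=np.zeros((t.shape[0]+s.shape[0],max(t.shape[1],s.shape[1]),3),np.uint8)
c[:t.shape[0],:t.shape[1]]=t; c[t.shape[0]:,:s.shape[1]]=s; print(c.shape)
cv2.imwrite('pics/combo0.png',c)
```

```text
(584, 782, 3)
```

View pics/combo0.png

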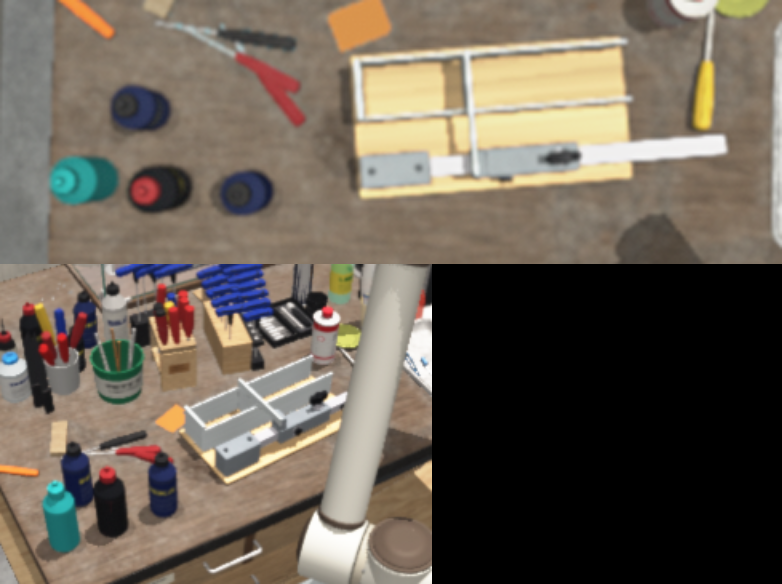

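The picture shows two blue bottles (combo 140,108 and 245,192), one black bottle with a red cap (160,190), the turquoise look-alike (82,180), and the rack with its fence near the fixed end, knob at (560,157), button at (505,180). That makes three bottles, so the final hole is 0.066. I'll move the wrist camera over the rack.

apply_moves(delta_rot=[[0,0,-1],[0,0,-1],[0,0,-1],[0,0,-1],[0,0,-1],[0,0,-1],[0,0,-1],[0,0,-1],[0,0,-1],[0,0,-1],[0,0,-1],[0,0,0]], xyz=[[0,0,-0.4],[0,0,-0.4],[0,0,-0.4],[0,0,-0.4],[0,0,-0.4],[0,0,-0.4],[0,0,-0.4],[0,0,-0.4],[0,0,-0.4],[0,0,-0.4],[0,0,-0.4],[0,0,0]], hand=[-1,-1,-1,-1,-1,-1,-1,-1,-1,-1,-1,-1])

```text
clock: 1.9
position: [242.9, -576.7, 343.8]
ee_rot: [-0.701, 0.714, -0.002, -0.001]
contact_force: [-0.1, 0.1, 0.6]
gripper_width: 85.3
grasp_force: 0.0
```

apply_moves(delta_rot=[[0,0,0],[0,0,0],[0,0,0],[0,0,0],[0,0,0],[0,0,0],[0,0,0],[0,0,0],[0,0,0],[0,0,0],[0,0,0],[0,0,0],[0,0,0],[0,0,0],[0,0,0],[0,0,0],[0,0,0],[0,0,0],[0,0,0]], xyz=[[-0.9,-0.56,0],[-0.9,-0.56,0],[-0.9,-0.56,0],[-0.9,-0.56,0],[-0.9,-0.56,0],[-0.9,-0.56,0],[-0.9,-0.56,0],[-0.9,-0.56,0],[-0.9,-0.56,0],[-0.9,-0.56,0],[-0.9,-0.56,0],[-0.9,-0.56,0],[-0.9,-0.56,0],[-0.9,-0.56,0],[-0.9,-0.56,0],[-0.9,-0.56,0],[-0.9,-0.56,0],[0,0,0],[0,0,0]], hand=[-1,-1,-1,-1,-1,-1,-1,-1,-1,-1,-1,-1,-1,-1,-1,-1,-1,-1,-1])

```text
clock: 3.48
position: [488.6, -197.2, 340.5]
ee_rot: [-0.7, 0.714, 0.001, -0.0]
contact_force: [-0.2, -0.2, 0.0]
gripper_width: 85.5
grasp_force: 0.0
```

Run:
```python
from h import *
st=arm.read_state(); im=eyes.get_image('wrist'); save(im,'w1')
print(st['position'],st['ee_rot'],st['joints'].round(2),np.array(im['hand_eye']).round(2),im['camera_matrix'])
import pickle; pickle.dump((st,im),open('w1.pkl','wb'))
for n in ['button','clamp_knob','fence']:
    for m in nets.masks_of(n,im):
        P=cloud(im,m['region'],st)
        if len(P): print(n,round(m['score'],2),np.round(m['bbox']),np.median(P,0).round(),P.min(0).round(),P.max(0).round())
```

```text
[ 488.63803638 -197.23211645  340.54515916] [-7.00026685e-01  7.14116411e-01  5.35572481e-04 -3.23242164e-04] [-0.08  0.16 -0.03 -0.   -1.38  0.06] [[   0.     -0.96   -0.27   68.25]
 [   1.      0.     -0.     -0.16]
 [   0.     -0.27    0.96 -144.42]
 [   0.      0.      0.      1.  ]] [[344.26907371   0.         278.11983684]
 [  0.         344.26907371 208.12948675]
 [  0.           0.           1.        ]]
clamp_knob 0.57 [272. 172. 291. 212.] [ 486. -177.  105.] [ 476. -197.   70.] [ 495. -154.  108.]
fence 0.52 [152.   0. 319. 375.] [ 538. -127.   19.] [ 431. -390.    0.] [658.  91. 108.]
```

View pics/w1.png

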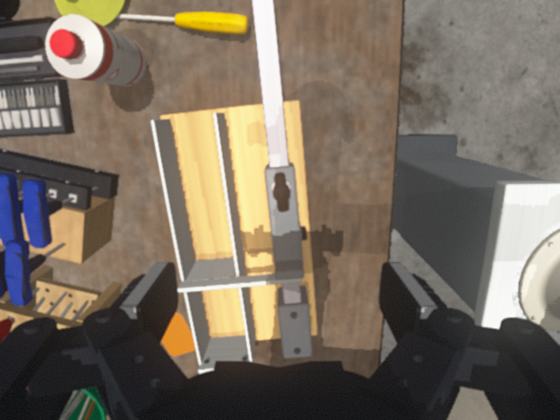

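The wrist picture shows the knob at (282,190), button at (303,232), fence edge from (180,283) to (300,276), and the trough walls. Next I fit the rack pose.

Run:
```python
from h import *
import pickle
st,im=pickle.load(open('w1.pkl','rb'))
P=cloud(im,im['range_z']>0,st)
def box(lo,hi): return P[((P>lo)&(P<hi)).all(1)]
# trough walls top
W=box([500,-420,70],[680,85,80]); print('wall pts',len(W))
# PCA-yaw by maximizing histogram sharpness
best=[]
for a in np.arange(-0.15,0.15,0.002):
    u=W[:,0]*np.cos(a)+W[:,1]*np.sin(a)
    h,_=np.histogram(u,np.arange(400,800,2)); best.append(((h.astype(float)**2).sum(),a))
a=max(best)[1]; print('yaw',a)
u=W[:,0]*np.cos(a)+W[:,1]*np.sin(a); h,e=np.histogram(u,np.arange(500,700,3)); print([(int(x),int(n)) for x,n in zip(e,h) if n>30])
F=P[(P[:,2]>94)&(P[:,2]<103)]; v=-F[:,0]*np.sin(a)+F[:,1]*np.cos(a); 
uf=F[:,0]*np.cos(a)+F[:,1]*np.sin(a)
h,e=np.histogram(v,np.arange(-420,120,3)); print('v z94-103',[(int(x),int(n)) for x,n in zip(e,h) if n>10])
s=(abs(F[:,1]+60)<40)&(F[:,0]<640)&(F[:,0]>440); 
print('z98 fence u range',np.percentile(uf[s],[1,99]), 'v', np.median(v[s]))
S=P[(P[:,2]>64)&(P[:,2]<70)]; us=S[:,0]*np.cos(a)+S[:,1]*np.sin(a); vs=-S[:,0]*np.sin(a)+S[:,1]*np.cos(a)
s=(us>430)&(us<520)&(vs<-60)&(vs>-220); print('sleeve u',np.percentile(us[s],[1,5,50,95,99]),'v',np.percentile(vs[s],[1,99]),np.median(S[s][:,2]))
E=P[(P[:,2]>80)&(P[:,2]<92)]; ue=E[:,0]*np.cos(a)+E[:,1]*np.sin(a); ve=-E[:,0]*np.sin(a)+E[:,1]*np.cos(a)
h,e=np.histogram(ve,np.arange(20,120,2)); print('end',[(int(x),int(n)) for x,n in zip(e,h) if n>5])
```

```text
wall pts 2435
yaw 0.07800000000000021
[(536, 701), (539, 226), (608, 375), (611, 609), (614, 31), (632, 76), (635, 36)]
v z94-103 [(-390, 12), (-387, 13), (-384, 12), (-381, 12), (-378, 16), (-375, 12), (-372, 13), (-369, 15), (-366, 16), (-363, 17), (-240, 11), (-231, 17), (-174, 15), (-117, 87), (-114, 73), (-111, 80), (-108, 68), (-105, 457), (-102, 258), (-99, 50), (-81, 11), (-75, 26), (63, 24), (66, 12), (96, 14), (99, 12)]
z98 fence u range [453.63172155 609.54650807] v -103.54845292636664
sleeve u [451.36061815 452.12050903 470.26770902 488.13696    488.9830985 ] v [-218.56976951 -113.99170999] 69.2830733949992
end [(32, 18), (34, 55), (36, 11), (38, 9), (60, 8), (64, 6), (66, 10), (68, 7), (96, 10), (98, 13), (116, 6)]
```

apply_moves(delta_rot=[[0,0,-0.93],[0,0,0],[0,0,0],[0,0,0],[0,0,0],[0,0,0],[0,0,0],[0,0,0],[0,0,0],[0,0,0],[0,0,0],[0,0,0],[0,0,0]], xyz=[[0,0,0],[-0.78,0.04,0],[0,0,1],[0,0,1],[0,0,1],[0,0,1],[0,0,1],[0,0,1],[0,0,1],[0,0,1],[0,0,0.8],[0,0,0],[0,0,0]], hand=[0,0,0,0,0,0,0,0,0,0,0,0,0])

```text
clock: 4.77
position: [485.2, -179.7, 121.0]
ee_rot: [0.733, -0.68, -0.001, 0.001]
contact_force: [0.4, 0.4, 0.6]
gripper_width: 42.4
grasp_force: 0.0
```

Run:
```python
from h import *
st=arm.read_state(); im=eyes.get_image('wrist'); save(im,'w2')
Q=Ro.from_quat(st['ee_rot']).as_matrix(); print(st['position'].round(1),Q.round(3).tolist(),st['gripper_width'])
P=cloud(im,im['range_z']>0,st); s=(P[:,2]>95)&(P[:,2]<108)&(abs(P[:,0]-486)<30)&(abs(P[:,1]+178)<30)
K=P[s];print(len(K),np.median(K,0),K.min(0),K.max(0))
```

```text
[ 485.2 -179.7  121. ] [[0.076, -0.997, -0.002], [-0.997, -0.076, -0.0], [0.0, 0.002, -1.0]] 42.38167973976792
2292 [ 485.80117701 -178.42784379  105.40680887] [ 475.73416126 -197.48855115   95.01301369] [ 495.41762605 -154.81544314  107.82893064]
```

View pics/w2.png

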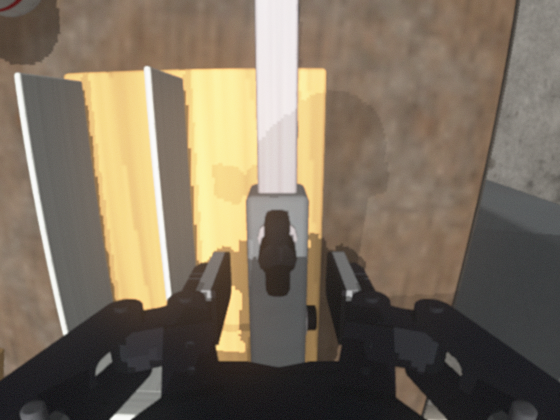

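The knob bar (277,250) sits centred between the open fingers. Go down and grip it.

apply_moves(delta_rot=[[0,0,0],[0,0,0],[0,0,0],[0,0,0],[0,0,0],[0,0,0],[0,0,0],[0,0,0]], xyz=[[-0.1,0,0.9],[0,0,0.9],[0,0,0],[0,0,0],[0,0,0],[0,0,0],[0,0,0],[0,0,0]], hand=[0,0,0,1,1,1,1,1])

```text
clock: 5.48
position: [485.8, -176.9, 78.4]
ee_rot: [0.734, -0.679, 0.001, -0.0]
contact_force: [-4.4, -1.8, 7.5]
gripper_width: 18.5
grasp_force: 58.9
```

apply_moves(delta_rot=[[0,0,-1],[0,0,-1],[0,0,-1],[0,0,-1],[0,0,-1],[0,0,-1],[0,0,-1],[0,0,-1],[0,0,-1],[0,0,-1],[0,0,-1],[0,0,-1],[0,0,-1],[0,0,-1],[0,0,0],[0,0,0]], xyz=[[0,0,0],[0,0,0],[0,0,0],[0,0,0],[0,0,0],[0,0,0],[0,0,0],[0,0,0],[0,0,0],[0,0,0],[0,0,0],[0,0,0],[0,0,0],[0,0,0],[0,0,0],[0,0,0]], hand=[1,1,1,1,1,1,1,1,1,1,1,1,1,1,1,1])

```text
clock: 6.82
position: [486.8, -176.5, 78.3]
ee_rot: [1.0, -0.014, 0.002, 0.0]
contact_force: [-2.0, 0.8, 5.9]
gripper_width: 17.9
grasp_force: 58.9
```

apply_moves(delta_rot=[[0,0,0],[0,0,0],[0,0,0],[0,0,0],[0,0,0],[0,0,0],[0,0,0],[0,0,0]], xyz=[[0,0,0],[0,0,0],[0,0,0],[0,0,-1],[0,0,-1],[0,0,-1],[0,0,0],[0,0,0]], hand=[0,0,0,0,0,0,0,0])

```text
clock: 7.48
position: [486.8, -176.5, 152.9]
ee_rot: [1.0, -0.014, 0.002, 0.0]
contact_force: [-0.5, 0.3, -0.7]
gripper_width: 42.7
grasp_force: 0.0
```

apply_moves(delta_rot=[[0,0,1],[0,0,1],[0,0,1],[0,0,1],[0,0,1],[0,0,1],[0,0,1],[0,0,1],[0,0,1],[0,0,1],[0,0,1],[0,0,1],[0,0,1],[0,0,1],[0,0,0],[0,0,0]], xyz=[[0,0,0],[0,0,0],[0,0,0],[0,0,0],[0,0,0],[0,0,0],[0,0,0],[0,0,0],[0,0,0],[0,0,0],[0,0,0],[0,0,0],[0,0,0],[0,0,0],[0,0,0],[0,0,0]], hand=[-0.8,-0.8,-0.8,-0.8,-0.8,-0.8,-0.8,-0.8,-0.8,-0.8,-0.8,-0.8,-0.8,-0.8,-0.8,-0.8])

```text
clock: 8.82
position: [485.1, -176.4, 150.3]
ee_rot: [0.735, -0.678, -0.001, 0.001]
contact_force: [-0.1, -0.0, -0.5]
gripper_width: 77.0
grasp_force: 0.0
```

```bash
cat > kn.py <<'E'
from h import *
import sys
st=arm.read_state(); im=eyes.get_image('wrist'); save(im,sys.argv[1])
Q=Ro.from_quat(st['ee_rot']).as_matrix(); print(st['position'].round(1),Q[:2,:2].round(3).tolist(),st['gripper_width'])
P=cloud(im,im['range_z']>0,st); a=0.078
u=P[:,0]*np.cos(a)+P[:,1]*np.sin(a); v=-P[:,0]*np.sin(a)+P[:,1]*np.cos(a)
off=float(sys.argv[2]) if len(sys.argv)>2 else 0
s=(P[:,2]>98)&(P[:,2]<108)&(abs(u-470)<30)&(abs(v+215+off)<40)
K=np.c_[u,v][s]
if len(K)>20:
    m,_,_=np.linalg.svd(np.cov(K.T)); print('knob',len(K),K.mean(0),'axis',np.degrees(np.arctan2(m[1,0],m[0,0])),K.min(0),K.max(0))
E
python3 kn.py w3
```

```text
[ 485.1 -176.4  150.3] [[0.079, -0.997], [-0.997, -0.079]] 76.95449003374901
knob 1835 [ 470.4173336  -214.67563856] axis 174.68655337181033 [ 448.57575036 -223.37968004] [ 492.21219003 -203.46284525]
```

View pics/w3.png

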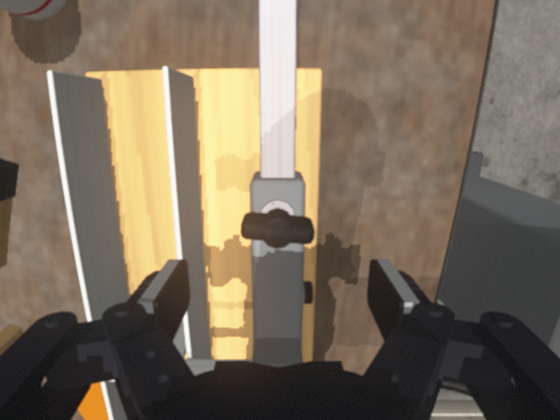

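Knob is at about 1.48 rad (bar lies across at (278,228)). Now the button at (308,292).

apply_moves(delta_rot=[[0,0,0],[0,0,0],[0,0,0],[0,0,0],[0,0,0],[0,0,0],[0,0,0],[0,0,0],[0,0,0],[0,0,0]], xyz=[[-0.89,0,0],[-0.89,0,0],[-0.89,0,0],[0,0,0],[0,0,0.9],[0,0,0.9],[0,0,0.9],[0,0,0.9],[0,0,0],[0,0,0]], hand=[-0.7,-0.7,-0.7,-0.7,-0.7,-0.7,-0.7,-0.7,-0.7,-0.7])

```text
clock: 9.7
position: [479.8, -110.2, 60.5]
ee_rot: [0.734, -0.679, -0.001, 0.001]
contact_force: [0.8, -0.1, 0.1]
gripper_width: 72.5
grasp_force: 0.0
```

```bash
python3 kn.py w4
```

```text
[ 479.8 -110.2   60.5] [[0.078, -0.997], [-0.997, -0.078]] 72.47196852465217
knob 7437 [ 470.65287978 -213.42839292] axis 174.79274622171064 [ 448.39926907 -223.14412254] [ 492.72370636 -203.46504866]
```

View pics/w4.png

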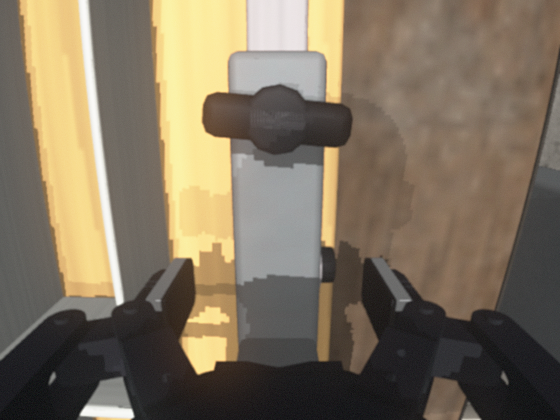

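Sleeve (235–325) is between the fingers and the button is at (328,264). I go down and squeeze.

apply_moves(delta_rot=[[0,0,0],[0,0,0],[0,0,0],[0,0,0],[0,0,0],[0,0,0],[0,0,0],[0,0,0],[0,0,0]], xyz=[[0,0,0.6],[0,0,0.5],[0,0,0],[0,0,0],[0,0,0],[0,0,0],[0,0,0],[0,0,0],[0,0,0]], hand=[-0.7,-0.7,-0.7,1,1,1,1,1,1])

```text
clock: 10.5
position: [480.4, -110.0, 35.3]
ee_rot: [0.734, -0.679, 0.0, 0.0]
contact_force: [-3.9, 0.0, 5.6]
gripper_width: 37.1
grasp_force: 61.1
```

apply_moves(delta_rot=[[0,0,0],[0,0,0],[0,0,0],[0,0,0],[0,0,0],[0,0,0],[0,0,0],[0,0,0],[0,0,0],[0,0,0],[0,0,0],[0,0,0],[0,0,0],[0,0,0],[0,0,0],[0,0,0],[0,0,0]], xyz=[[0.5,0,0],[0.5,0,0],[0.5,0,0],[0.5,0,0],[0.5,0,0],[0.5,0,0],[0.5,0,0],[0.5,0,0],[0.5,0,0],[0.5,0,0],[0.5,0,0],[0.5,0,0],[0.5,0,0],[0.5,0,0],[0.5,0,0],[0,0,0],[0,0,0]], hand=[1,1,1,1,1,1,1,1,1,1,1,1,1,1,1,1,1])

```text
clock: 11.92
position: [495.3, -298.2, 35.3]
ee_rot: [0.734, -0.679, 0.001, 0.0]
contact_force: [-1.9, -1.5, 5.1]
gripper_width: 37.4
grasp_force: 61.1
```

```bash
python3 kn.py w5 187; python3 -c "
from h import *
s=arm.read_state();p=s['position'];a=.078;print(p[0]*np.cos(a)+p[1]*np.sin(a),-p[0]*np.sin(a)+p[1]*np.cos(a),s['gripper_width'])"
```

```text
[ 495.3 -298.2   35.3] [[0.077, -0.997], [-0.997, -0.077]] 37.355876490505906
knob 12999 [ 470.84383681 -402.24959596] axis 174.69084213667637 [ 448.63427602 -412.04035637] [ 492.83600728 -392.08361245]
470.52678881827256 -335.615662568907 37.059323031749955
```

apply_moves(delta_rot=[[0,0,0],[0,0,0],[0,0,0],[0,0,0],[0,0,0],[0,0,0],[0,0,0],[0,0,0],[0,0,0]], xyz=[[0.12,0,0],[0.13,0,0],[0.12,0,0],[0,0,0],[0,0,0],[0,0,0],[0,0,0],[0,0,0],[0,0,0]], hand=[1,1,1,1,1,-0.7,-0.7,-0.7,-0.7])

```text
clock: 12.72
position: [496.8, -306.1, 34.2]
ee_rot: [0.734, -0.679, 0.001, -0.001]
contact_force: [0.5, -1.0, 0.4]
gripper_width: 72.7
grasp_force: 0.0
```

```bash
python3 kn.py w6 198; python3 -c "
from h import *
s=arm.read_state();p=s['position'];a=.078;print(p[0]*np.cos(a)+p[1]*np.sin(a),-p[0]*np.sin(a)+p[1]*np.cos(a),s['gripper_width'])"
```

```text
[ 496.8 -306.1   34.2] [[0.078, -0.997], [-0.997, -0.078]] 72.69564289655723
knob 13366 [ 470.88743935 -410.01111712] axis 174.70255841275713 [ 448.66831359 -419.71443598] [ 492.65101193 -399.88434938]
471.38331879784124 -343.84669850016826 72.41233002961518
```

View pics/w6.png

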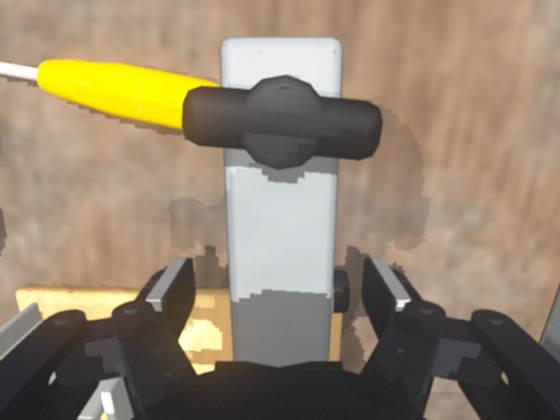

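Fence travel is about 197 mm and the button stands out fully at (341,290), so it has popped in the last hole. I lift off and go to look at the bottles.

apply_moves(delta_rot=[[0,0,0],[0,0,0],[0,0,0],[0,0,0],[0,0,0],[0,0,0],[0,0,0],[0,0,0],[0,0,0],[0,0,0],[0,0,0],[0,0,0]], xyz=[[0,0,-1],[0,0,-1],[0,0,-1],[0,0,-1],[0,0,-1],[0,0,-1],[0,0,-1],[0,0,-1],[0,0,-1],[0,0,-1],[0,0,-1],[0,0,0]], hand=[-0.7,-0.7,-0.7,-0.7,-0.7,-0.7,-0.7,-0.7,-0.7,-0.7,-0.7,-0.7])

```text
clock: 13.77
position: [498.1, -307.3, 315.4]
ee_rot: [0.734, -0.679, 0.006, -0.002]
contact_force: [1.1, -0.0, 1.1]
gripper_width: 72.5
grasp_force: 0.0
```

apply_moves(delta_rot=[[0,0,0],[0,0,0],[0,0,0],[0,0,0],[0,0,0],[0,0,0],[0,0,0],[0,0,0],[0,0,0],[0,0,0],[0,0,0],[0,0,0],[0,0,0],[0,0,0],[0,0,0],[0,0,0],[0,0,0],[0,0,0],[0,0,0],[0,0,0]], xyz=[[-1,0,0],[-1,0,0],[-1,0,0],[-1,0,0],[-1,0,0],[-1,0,0],[-1,0,0],[-1,0,0],[-1,0,0],[-1,0,0],[-1,0,0],[-1,0,0],[-1,0,0],[-1,0,0],[-1,0,0],[-1,0,0],[-1,0,0],[-1,0,0],[0,0,0],[0,0,0]], hand=[-0.2,-0.2,-0.2,-0.2,-0.2,-0.2,-0.2,-0.2,-0.2,-0.2,-0.2,-0.2,-0.2,-0.2,-0.2,-0.2,-0.2,-0.2,-0.2,-0.2])

```text
clock: 15.43
position: [460.8, 143.8, 308.6]
ee_rot: [0.735, -0.678, -0.0, -0.0]
contact_force: [-0.3, -0.5, -0.0]
gripper_width: 51.2
grasp_force: 0.0
```

```bash
cat > bt.py <<'E'
from h import *
import sys
st=arm.read_state(); im=eyes.get_image('wrist'); save(im,sys.argv[1])
Q=Ro.from_quat(st['ee_rot']).as_matrix(); print(st['position'].round(1),Q[:2,:2].round(3).tolist(),st['joints'].round(2))
for m in nets.masks_of('bottle_a',im):
    M=m['region']; v,u=np.nonzero(M); P=world(im,np.c_[u,v],st=st); ok=~np.isnan(P[:,0]); P=P[ok]; C=im['frame'][v[ok],u[ok]]
    top=P[:,2].max(); s=(P[:,2]>top-27)&(P[:,2]<top-8)
    b=(P[:,2]>20)&(P[:,2]<top-60)
    c,r=cv2.minEnclosingCircle(P[s][:,:2].astype(np.float32))
    print(round(m['score'],2),np.round(m['bbox']),'top',round(top),'cap',np.round(c,1),round(r,1),'rgb body',np.median(C[b],0) if b.any() else None)
E
python3 bt.py w7
```

```text
[460.8 143.8 308.6] [[0.08, -0.997], [-0.997, -0.08]] [ 0.64  0.09 -0.19 -0.   -1.29 -0.56]
0.85 [266. 204. 319. 289.] top 162 cap [439.4 222.5] 14.9 rgb body [41. 39. 61.]
0.74 [205. 298. 229. 365.] top 119 cap [522.3 354.3] 13.9 rgb body [39. 39. 56.]
0.73 [254. 281. 306. 367.] top 162 cap [445.3 287.5] 52.0 rgb body [35. 31. 27.]
0.71 [248. 342. 264. 366.] top 385 cap [0. 0.] 0.0 rgb body [16. 92. 88.]
```

View pics/w7.png

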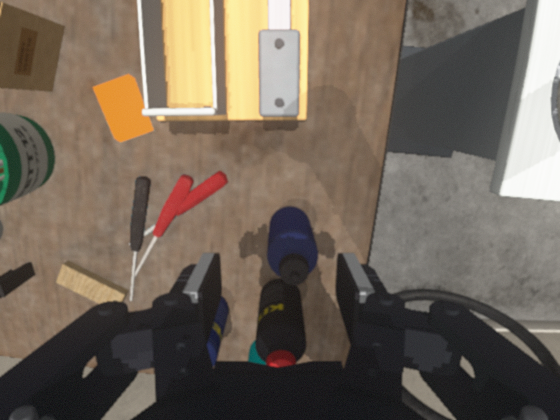

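Nearest blue bottle has its cap at (293,268) in the image, world (439,222), height 162, which fits bottle_a/b. I approach its cap.

apply_moves(delta_rot=[[0,0,0],[0,0,0],[0,0,0],[0,0,0],[0,0,0],[0,0,0],[0,0,0],[0,0,0],[0,0,0],[0,0,0]], xyz=[[-0.8,0.15,0],[-0.8,0.15,0],[-0.8,0.15,0],[-0.8,0.15,0],[0,0,1],[0,0,1],[0,0,1],[0,0,1],[0,0,0],[0,0,0]], hand=[-0.3,-0.3,-0.3,-0.3,-0.3,-0.3,-0.3,-0.3,-0.3,-0.3])

```text
clock: 16.37
position: [439.9, 220.1, 208.5]
ee_rot: [0.734, -0.68, 0.0, 0.001]
contact_force: [0.7, -1.0, 0.5]
gripper_width: 55.3
grasp_force: 0.0
```

```bash
python3 bt.py w8
```

```text
[439.9 220.1 208.5] [[0.076, -0.997], [-0.997, -0.076]] [ 0.8   0.18 -0.34  0.   -1.05 -0.72]
0.84 [111. 272. 171. 408.] top 297 cap [487.  235.6] 0.0 rgb body [75. 74. 81.]
0.79 [225. 258. 298. 368.] top 285 cap [0. 0.] 0.0 rgb body [50. 45. 44.]
0.75 [242. 158. 315. 255.] top 163 cap [439.  223.7] 15.0 rgb body [66. 64. 98.]
```

View pics/w8.png

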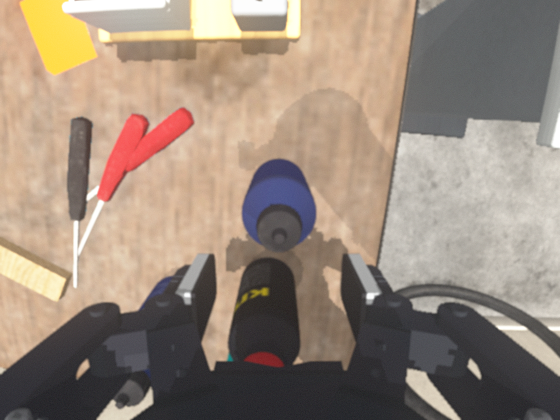

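The cap (280,230) is centred between the fingers. Down and grip.

apply_moves(delta_rot=[[0,0,0],[0,0,0],[0,0,0],[0,0,0],[0,0,0],[0,0,0],[0,0,0],[0,0,0],[0,0,0],[0,0,0]], xyz=[[-0.12,0.03,0.96],[0,0,0.96],[0,0,0.96],[0,0,0],[0,0,0],[0,0,0],[0,0,0],[0,0,0],[0,0,0],[0,0,0]], hand=[-0.3,-0.3,-0.3,-0.3,1,1,1,1,1,1])

```text
clock: 17.3
position: [440.3, 225.3, 139.4]
ee_rot: [0.734, -0.679, 0.001, -0.003]
contact_force: [-1.8, 0.4, 6.6]
gripper_width: 27.8
grasp_force: 59.6
```

apply_moves(delta_rot=[[0,0,0],[0,0,0],[0,0,0],[0,0,0],[0,0,0],[0,0,0],[0,0,0],[0,0,0],[0,0,0],[0,0,0],[0,0,0],[0,0,0],[0,0,0],[0,0,0],[0,0,0],[0,0,0],[0,0,0],[0,0,0],[0,0,0],[0,0,0]], xyz=[[0,0,-0.7],[0,0,-0.9],[0,0,-0.9],[0,0,-0.9],[0,0,-0.9],[0,0,-0.7],[0.63,-0.394,0],[0.63,-0.394,0],[0.63,-0.394,0],[0.63,-0.394,0],[0.63,-0.394,0],[0.63,-0.394,0],[0.63,-0.394,0],[0.63,-0.394,0],[0.63,-0.394,0],[0.63,-0.394,0],[0.63,-0.394,0],[0.63,-0.394,0],[0,0,0],[0,0,0]], hand=[1,1,1,1,1,1,1,1,1,1,1,1,1,1,1,1,1,1,1,1])

```text
clock: 18.97
position: [571.3, 44.3, 261.8]
ee_rot: [0.733, -0.68, -0.0, -0.0]
contact_force: [0.5, -0.3, -1.2]
gripper_width: 28.1
grasp_force: 59.7
```

```bash
cat > uv.py <<'E'
from h import *
a=.078
s=arm.read_state();p=s['position']
print('uv',round(p[0]*np.cos(a)+p[1]*np.sin(a),1),round(-p[0]*np.sin(a)+p[1]*np.cos(a),1),p.round(1),'yaw',Ro.from_quat(s['ee_rot']).as_matrix()[:2,1].round(3),s['gripper_width'],s['grasp_force'],s['joints'].round(2))
E
python3 uv.py
python3 - <<'E'
from h import *
st=arm.read_state();im=eyes.get_image('wrist');save(im,'w9')
a=.078
P=cloud(im,im['range_z']>0,st);u=P[:,0]*np.cos(a)+P[:,1]*np.sin(a); v=-P[:,0]*np.sin(a)+P[:,1]*np.cos(a);z=P[:,2]
s=(z>105)&(z<225)&(abs(u-575)<60)&(abs(v)<60)
for lo in range(105,235,10):
    k=s&(z>=lo)&(z<lo+10); 
    if k.sum()>5: print(lo,k.sum(),u[k].min().round(1),u[k].max().round(1),v[k].min().round(1),v[k].max().round(1))
E
```

```text
uv 573.0 -0.4 [571.3  44.3 261.8] yaw [-0.997 -0.075] 28.06266860247305 59.65489983558655 [ 0.36  0.28 -0.07 -0.   -1.22 -0.28]
125 44 551.3 591.7 -29.1 -20.2
135 107 547.6 595.2 -29.1 -15.5
145 109 546.4 595.7 -29.2 -13.3
155 134 547.8 596.1 -29.1 -15.2
165 147 545.3 595.4 -29.1 -10.1
175 157 547.4 595.8 -29.2 -14.4
185 195 546.5 597.1 -29.2 -12.3
195 214 547.6 595.8 -29.1 -14.5
205 247 547.5 596.0 -29.2 -14.0
215 328 545.8 598.8 -29.1 -9.7
```

View pics/w9.png

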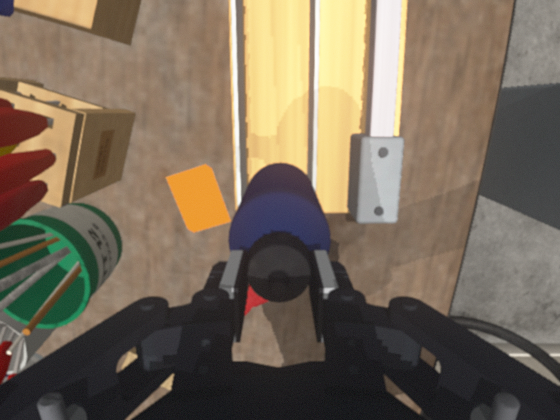

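Bottle hangs upright (vertical wall at v −29.1 over the full height), between the trough walls. I lower it after a small shift and release.

apply_moves(delta_rot=[[0,0,0],[0,0,0],[0,0,0],[0,0,0],[0,0,0],[0,0,0],[0,0,0],[0,0,0],[0,0,0],[0,0,0],[0,0,0]], xyz=[[0,-0.1,0],[0,0,0.8],[0,0,0.8],[0,0,0.8],[0,0,0.8],[0,0,0.6],[0,0,0.3],[0,0,0.15],[0,0,0.15],[0,0,0],[0,0,0]], hand=[1,1,1,1,1,1,1,1,1,1,1])

```text
clock: 19.93
position: [574.3, 45.3, 152.7]
ee_rot: [0.734, -0.679, 0.0, -0.001]
contact_force: [0.4, 0.4, -0.3]
gripper_width: 27.7
grasp_force: 61.0
```

Just above the floor; lower 3 mm more, release, and rise.

apply_moves(delta_rot=[[0,0,0],[0,0,0],[0,0,0],[0,0,0],[0,0,0],[0,0,0],[0,0,0],[0,0,0],[0,0,0],[0,0,0],[0,0,0]], xyz=[[0,0,0.12],[0,0,0],[0,0,0],[0,0,0],[0,0,0],[0,0,-0.5],[0,0,-1],[0,0,-1],[0,0,-1],[0,0,-1],[0,0,0]], hand=[1,1,-0.3,-0.3,-0.3,-0.3,-0.3,-0.3,-0.3,-0.3,-0.3])

```text
clock: 20.85
position: [576.5, 45.3, 267.7]
ee_rot: [0.734, -0.679, 0.004, -0.004]
contact_force: [0.4, 0.1, -0.1]
gripper_width: 55.3
grasp_force: 0.0
```

apply_moves(delta_rot=[[0,0,0],[0,0,0],[0,0,0],[0,0,0],[0,0,0],[0,0,0],[0,0,0],[0,0,0],[0,0,0],[0,0,0],[0,0,0],[0,0,0]], xyz=[[-0.86,0.28,-0.15],[-0.86,0.28,-0.15],[-0.86,0.28,-0.15],[-0.86,0.28,-0.15],[-0.86,0.28,-0.15],[-0.86,0.28,-0.15],[-0.86,0.28,-0.15],[-0.86,0.28,-0.15],[-0.86,0.28,-0.15],[-0.86,0.28,-0.15],[0,0,0],[0,0,0]], hand=[-0.3,-0.3,-0.3,-0.3,-0.3,-0.3,-0.3,-0.3,-0.3,-0.3,-0.3,-0.3])

```text
clock: 21.85
position: [487.0, 254.8, 298.7]
ee_rot: [0.735, -0.679, -0.0, -0.0]
contact_force: [0.2, -0.5, 0.6]
gripper_width: 54.9
grasp_force: 0.0
```

```bash
python3 bt.py w10
python3 - <<'E'
from h import *
im=eyes.get_image('top'); save(im,'t10')
for m in nets.masks_of('bottle_a',im):
    P=cloud(im,m['region']); k=P[P[:,2]>P[:,2].max()-30]
    print(round(m['score'],2),np.round(m['bbox']),np.median(P,0).round(),np.median(k,0).round(),P.max(0).round())
E
```

```text
[487.  254.8 298.7] [[0.079, -0.997], [-0.997, -0.079]] [ 0.78  0.21 -0.06 -0.   -1.29 -0.7 ]
0.98 [284. 209. 343. 297.] top 306 cap [0. 0.] 0.0 rgb body [62. 52. 50.]
0.85 [268. 275. 320. 367.] top 376 cap [0. 0.] 0.0 rgb body [ 32. 121. 117.]
0.68 [201. 223. 248. 309.] top 152 cap [537.7 360.4] 14.4 rgb body [72. 71. 84.]
0.82 [262. 197. 280. 220.] [572.  44. 131.] [573.  44. 161.] [601.  70. 177.]
0.61 [150. 205. 165. 212.] [566. 358. 118.] [529. 242. 642.] [586. 402. 646.]
```

View pics/w10.png

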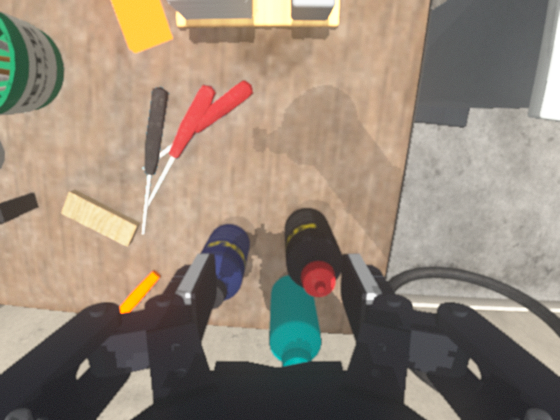

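Bottle in trough is seen by the top camera at (573,44). Here the black bottle's red cap is at (318,280), the blue bottle at (226,260), turquoise behind. I'll measure the red cap.

```bash
cat > cap.py <<'E'
from h import *
import sys
st=arm.read_state(); im=eyes.get_image('wrist')
if len(sys.argv)>2: save(im,sys.argv[2])
f=im['frame'].astype(int)
if sys.argv[1]=='red': M=(f[...,0]>100)&(f[...,1]<70)&(f[...,2]<80)
else: M=f.sum(2)<140
P=cloud(im,M,st); x0,y0=map(float,sys.argv[3:5]) if len(sys.argv)>4 else (0,0)
zr=(140,160) if sys.argv[1]=='red' else (133,150)
P=P[(P[:,2]>zr[0])&(P[:,2]<zr[1])&(np.hypot(P[:,0]-x0,P[:,1]-y0)<40)]
print(st['position'].round(1),len(P),P.min(0).round(1),P.max(0).round(1))
if len(P)>10:
    c,r=cv2.minEnclosingCircle(P[:,:2].astype(np.float32)); print('cap',np.round(c,1),round(r,1))
E
python3 cap.py red w11 446 330
```

```text
[487.5 253.2 298.5] 520 [429.1 318.2 144.4] [458.8 348.5 160. ]
cap [443.7 333.1] 15.5
```

apply_moves(delta_rot=[[0,0,0],[0,0,0],[0,0,0],[0,0,0],[0,0,0],[0,0,0],[0,0,0],[0,0,0],[0,0,0],[0,0,0]], xyz=[[-0.83,0.375,0],[-0.83,0.375,0],[-0.83,0.375,0],[-0.83,0.375,0],[0,0,0.9],[0,0,0.9],[0,0,0.9],[0,0,0.5],[0,0,0],[0,0,0]], hand=[-0.3,-0.3,-0.3,-0.3,-0.3,-0.3,-0.3,-0.3,-0.3,-0.3])

```text
clock: 22.93
position: [443.9, 333.2, 218.5]
ee_rot: [0.734, -0.68, 0.0, 0.001]
contact_force: [-0.3, 1.4, 1.0]
gripper_width: 55.5
grasp_force: 0.0
```

```bash
python3 cap.py red w12 444 333; python3 uv.py
```

```text
[443.9 333.2 218.5] 451 [427.2 318.8 143.4] [458.8 347.4 159.9]
cap [443.  333.6] 15.9
uv 469.0 298.1 [444.3 333.8 219.6] yaw [-0.997 -0.077] 54.99346604197301 0.0 [ 0.94  0.28 -0.18  0.   -1.11 -0.86]
```

apply_moves(delta_rot=[[0,0,0],[0,0,0],[0,0,0],[0,0,0],[0,0,0],[0,0,0],[0,0,0],[0,0,0],[0,0,0],[0,0,0]], xyz=[[0,0.02,1],[0,0,1],[0,0,0.98],[0,0,0],[0,0,0],[0,0,0],[0,0,0],[0,0,0],[0,0,0],[0,0,0]], hand=[-0.3,-0.3,-0.3,-0.3,1,1,1,1,1,1])

```text
clock: 23.82
position: [444.2, 335.0, 146.9]
ee_rot: [0.734, -0.679, 0.0, -0.003]
contact_force: [-1.2, 0.3, 6.6]
gripper_width: 29.5
grasp_force: 59.7
```

apply_moves(delta_rot=[[0,0,0],[0,0,0],[0,0,0],[0,0,0],[0,0,0],[0,0,0],[0,0,0],[0,0,0],[0,0,0],[0,0,0],[0,0,0]], xyz=[[0,0,-0.6],[0,0,-0.9],[0,0,-0.9],[0,0,-0.9],[0,0,-0.9],[0,0,-0.9],[0,0,-0.9],[0,0,-0.9],[0,0,-0.9],[0,0,0],[0,0,0]], hand=[1,1,1,1,1,1,1,1,1,1,1])

```text
clock: 24.73
position: [443.0, 334.1, 340.4]
ee_rot: [0.734, -0.679, -0.001, -0.002]
contact_force: [-0.8, -0.5, -2.3]
gripper_width: 29.0
grasp_force: 59.8
```

apply_moves(delta_rot=[[0,0,0],[0,0,0],[0,0,0],[0,0,0],[0,0,0],[0,0,0],[0,0,0],[0,0,0],[0,0,0],[0,0,0],[0,0,0],[0,0,0],[0,0,0],[0,0,0],[0,0,0],[0,0,0],[0,0,0],[0,0,0],[0,0,0],[0,0,0]], xyz=[[0.81,-0.237,0],[0.81,-0.237,0],[0.81,-0.237,0],[0.81,-0.237,0],[0.81,-0.237,0],[0.81,-0.237,0],[0.81,-0.237,0],[0.81,-0.237,0],[0.81,-0.237,0],[0.81,-0.237,0],[0.81,-0.237,0],[0.81,-0.237,0],[0.81,-0.237,0],[0.81,-0.237,0],[0.81,-0.237,0],[0.81,-0.237,0],[0.81,-0.237,0],[0.81,-0.237,0],[0,0,0],[0,0,0]], hand=[1,1,1,1,1,1,1,1,1,1,1,1,1,1,1,1,1,1,1,1])

```text
clock: 26.4
position: [576.9, -22.1, 337.0]
ee_rot: [0.733, -0.68, -0.002, 0.001]
contact_force: [-0.5, 0.5, -1.2]
gripper_width: 29.1
grasp_force: 59.8
```

```bash
cat > hang.py <<'E'
from h import *
import sys
st=arm.read_state();im=eyes.get_image('wrist');save(im,sys.argv[1]); a=.078; v0=float(sys.argv[2])
P=cloud(im,im['range_z']>0,st);u=P[:,0]*np.cos(a)+P[:,1]*np.sin(a); v=-P[:,0]*np.sin(a)+P[:,1]*np.cos(a);z=P[:,2]
s=(z>105)&(abs(u-575)<50)&(abs(v-v0)<45)
for lo in range(105,320,15):
    k=s&(z>=lo)&(z<lo+15)
    if k.sum()>15: print(lo,k.sum(),np.percentile(u[k],[1,99]).round(1),np.percentile(v[k],[1,99]).round(1))
E
python3 uv.py; python3 hang.py w13 -66
```

```text
uv 573.5 -66.9 [576.9 -22.1 337. ] yaw [-0.997 -0.075] 29.090796715970747 59.750754833221436 [ 0.24  0.25  0.08 -0.   -1.4  -0.17]
195 104 [547.3 594.6] [-94.4 -82.2]
210 149 [545.9 595.4] [-94.7 -79.7]
225 181 [545.1 596.5] [-94.9 -78.6]
240 212 [546.7 596. ] [-95.1 -81.1]
255 256 [546.  596.3] [-95.4 -79.9]
270 319 [547.5 596.5] [-95.6 -82.4]
285 434 [546.5 598.3] [-95.8 -79.9]
300 2254 [544.9 601.6] [-95.6 -62.7]
315 2518 [550.5 595.3] [-89.3 -67.9]
```

View pics/w13.png

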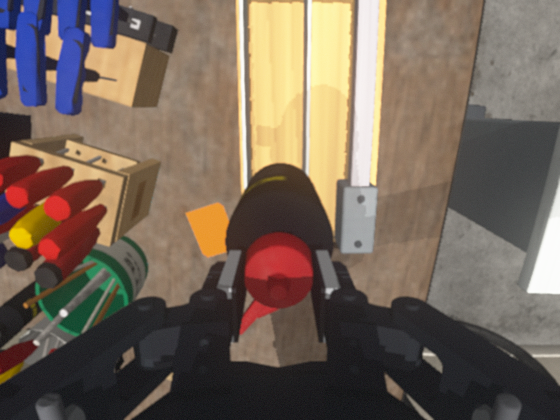

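Bottle hangs practically upright, centred at v −65; the gap to bottle 1 is fine. I lower it.

apply_moves(delta_rot=[[0,0,0],[0,0,0],[0,0,0],[0,0,0],[0,0,0],[0,0,0],[0,0,0],[0,0,0],[0,0,0],[0,0,0],[0,0,0],[0,0,0],[0,0,0],[0,0,0]], xyz=[[0,-0.1,0],[0,0,0.6],[0,0,0.8],[0,0,0.8],[0,0,0.8],[0,0,0.8],[0,0,0.8],[0,0,0.8],[0,0,0.8],[0,0,0.4],[0,0,0.2],[0,0,0.2],[0,0,0],[0,0,0]], hand=[1,1,1,1,1,1,1,1,1,1,1,1,1,1])

```text
clock: 27.62
position: [580.6, -20.9, 165.2]
ee_rot: [0.734, -0.679, 0.001, -0.001]
contact_force: [0.1, -0.6, -1.7]
gripper_width: 29.1
grasp_force: 59.7
```

```bash
python3 uv.py
```

```text
uv 577.2 -66.1 [580.6 -20.9 165.2] yaw [-0.997 -0.078] 29.101689924373822 59.73964333534241 [ 0.24  0.36 -0.2   0.   -1.01 -0.17]
```

apply_moves(delta_rot=[[0,0,0],[0,0,0],[0,0,0],[0,0,0],[0,0,0],[0,0,0],[0,0,0],[0,0,0]], xyz=[[0,0,0.15],[0,0,0.15],[0,0,0.06],[0,0,0],[0,0,0],[0,0,0],[0,0,0],[0,0,0]], hand=[1,1,1,1,1,-0.3,-0.3,-0.3])

```text
clock: 28.28
position: [580.0, -21.2, 155.1]
ee_rot: [0.734, -0.679, -0.0, -0.0]
contact_force: [-0.1, 0.4, -0.1]
gripper_width: 55.2
grasp_force: 0.0
```

apply_moves(delta_rot=[[0,0,0],[0,0,0],[0,0,0],[0,0,0],[0,0,0],[0,0,0],[0,0,0],[0,0,0],[0,0,0],[0,0,0],[0,0,0],[0,0,0],[0,0,0],[0,0,0],[0,0,0],[0,0,0],[0,0,0],[0,0,0],[0,0,0],[0,0,0]], xyz=[[0,0,-0.5],[0,0,-1],[0,0,-1],[0,0,-1],[0,0,-1],[0,0,-1],[-1,0,0],[-1,0,0],[-1,0,0],[-1,0,0],[-1,0,0],[-1,0,0],[-1,0,0],[-1,0,0],[-1,0,0],[-1,0,0],[-1,0,0],[-1,0,0],[0,0,0],[0,0,0]], hand=[-0.3,-0.3,-0.3,-0.3,-0.3,-0.3,-0.3,-0.3,-0.3,-0.3,-0.3,-0.3,-0.3,-0.3,-0.3,-0.3,-0.3,-0.3,-0.3,-0.3])

```text
clock: 29.95
position: [556.5, 279.1, 291.9]
ee_rot: [0.735, -0.679, -0.0, 0.001]
contact_force: [0.1, -0.4, 0.4]
gripper_width: 55.5
grasp_force: 0.0
```

```bash
python3 uv.py; python3 bt.py w14;  python3 cap.py dark w14 540 357
python3 - <<'E'
from h import *
im=eyes.get_image('top'); save(im,'t14'); a=.078
for m in nets.masks_of('bottle_a',im):
    P=cloud(im,m['region']); k=P[(P[:,2]>130)&(P[:,2]<185)]; c=np.median(k,0)
    print(round(m['score'],2),np.round(m['bbox']),c.round(),'uv',(c[0]*np.cos(a)+c[1]*np.sin(a)).round(),(-c[0]*np.sin(a)+c[1]*np.cos(a)).round(),P.max(0).round())
E
```

```text
uv 576.6 234.9 [556.5 279.1 291.9] yaw [-0.997 -0.079] 55.507319419763554 0.0 [ 0.72  0.35  0.1  -0.   -1.33 -0.64]
[556.5 279.1 291.9] [[0.079, -0.997], [-0.997, -0.079]] [ 0.72  0.35  0.1  -0.   -1.33 -0.64]
0.8 [252. 212. 310. 296.] top 163 cap [545.5 362.7] 15.1 rgb body [67. 65. 84.]
0.8 [321. 262. 355. 354.] top 373 cap [0. 0.] 0.0 rgb body [ 32. 129. 125.]
0.23 [235.   0. 399.  12.] top 27 cap [525.3  84.3] 96.5 rgb body None
[556.8 277.6 292.5] 5 [538.4 348.6 141. ] [545.  349.8 144.2]
0.9 [282. 196. 301. 216.] [578. -19. 142.] uv 575.0 -64.0 [606.  10. 186.]
0.67 [124. 235. 151. 260.] [456. 430. 156.] uv 488.0 393.0 [484. 461. 172.]
0.61 [263. 195. 279. 220.] [573.  44. 153.] uv 575.0 -0.0 [601.  70. 175.]
0.61 [151. 222. 160. 226.] [nan nan nan] uv nan nan [532. 378. 128.]
  return _methods._mean(a, axis=axis, dtype=dtype,
  ret = um.true_divide(
```

apply_moves(delta_rot=[[0,0,0],[0,0,0],[0,0,0],[0,0,0],[0,0,0],[0,0,0],[0,0,0],[0,0,0],[0,0,0]], xyz=[[-0.85,0.044,0],[-0.85,0.044,0],[-0.85,0.044,0],[-0.85,0.044,0],[0,0,1],[0,0,1],[0,0,1],[0,0,0],[0,0,0]], hand=[-0.3,-0.3,-0.3,-0.3,-0.3,-0.3,-0.3,-0.3,-0.3])

```text
clock: 30.95
position: [546.0, 361.3, 217.1]
ee_rot: [0.734, -0.68, 0.0, 0.001]
contact_force: [0.1, 0.1, 1.1]
gripper_width: 55.7
grasp_force: 0.0
```

```bash
python3 bt.py w15; python3 uv.py
```

```text
[546.  361.3 217.1] [[0.077, -0.997], [-0.997, -0.077]] [ 0.83  0.45  0.07  0.   -1.2  -0.75]
0.78 [328. 227. 419. 310.] top 250 cap [513.  347.9] 0.0 rgb body [ 34. 137. 132.]
uv 573.7 318.7 [547.1 362.5 220. ] yaw [-0.997 -0.077] 55.481437974927395 0.0 [ 0.83  0.44  0.07  0.   -1.2  -0.75]
```

Run:
```python
from h import *
st=arm.read_state(); im=eyes.get_image('wrist'); save(im,'w16')
P=cloud(im,im['range_z']>0,st); 
for lo,hi in [(60,105),(134,147),(150,163)]:
    k=P[(P[:,2]>lo)&(P[:,2]<hi)&(np.hypot(P[:,0]-545,P[:,1]-362)<45)]
    if len(k): print(lo,len(k),k.min(0).round(1),k.max(0).round(1), cv2.minEnclosingCircle(k[:,:2].astype(np.float32)))
print(st['position'])
```

```text
60 438 [521.4 335.4  60. ] [572.2 355.7 104.9] ((546.7847290039062, 352.54339599609375), 25.574337005615234)
134 243 [530.5 348.6 135.4] [560.2 366.2 147. ] ((545.3350830078125, 362.55206298828125), 14.936902046203613)
150 875 [533.1 350.8 150. ] [557.6 375.2 162.8] ((545.5556030273438, 363.21429443359375), 12.913369178771973)
[547.10863385 362.45460757 220.01444715]
```

View pics/w16.png

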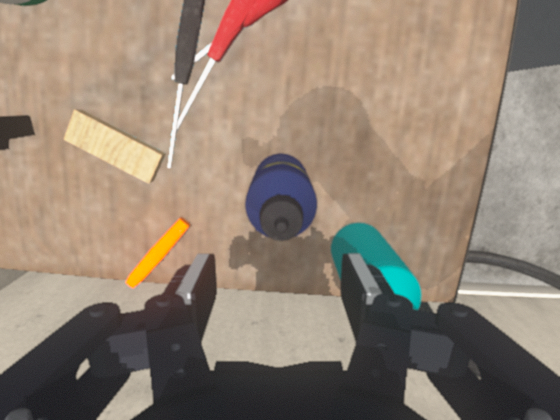

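The blue bottle cap at (281,215) is at (545,363), centred; turquoise is clear at the right. Down and grip.

apply_moves(delta_rot=[[0,0,0],[0,0,0],[0,0,0],[0,0,0],[0,0,0],[0,0,0],[0,0,0],[0,0,0],[0,0,0],[0,0,0],[0,0,0]], xyz=[[0,0.06,0.83],[0,0,0.83],[0,0,0.83],[0,0,0.83],[0,0,0],[0,0,0],[0,0,0],[0,0,0],[0,0,0],[0,0,0],[0,0,0]], hand=[-0.3,-0.3,-0.3,-0.3,-0.3,1,1,1,1,1,1])

```text
clock: 32.02
position: [545.7, 363.4, 137.7]
ee_rot: [0.734, -0.679, 0.0, -0.003]
contact_force: [-1.2, 0.5, 6.9]
gripper_width: 28.0
grasp_force: 59.7
```

```bash
python3 uv.py
```

```text
uv 572.3 319.7 [545.7 363.4 137.7] yaw [-0.997 -0.078] 28.01309392398698 59.7338604927063 [ 0.83  0.51 -0.04  0.   -1.02 -0.76]
```

apply_moves(delta_rot=[[0,0,0],[0,0,0],[0,0,0],[0,0,0],[0,0,0],[0,0,0],[0,0,0],[0,0,0],[0,0,0],[0,0,0],[0,0,0],[0,0,0]], xyz=[[0,0,-0.6],[0,0,-0.9],[0,0,-0.9],[0,0,-0.9],[0,0,-0.9],[0,0,-0.9],[0,0,-0.9],[0,0,-0.9],[0,0,-0.9],[0,0,-0.6],[0,0,0],[0,0,0]], hand=[1,1,1,1,1,1,1,1,1,1,1,1])

```text
clock: 33.02
position: [544.2, 362.3, 345.1]
ee_rot: [0.734, -0.679, -0.0, -0.001]
contact_force: [0.5, 0.2, -2.3]
gripper_width: 28.0
grasp_force: 59.5
```

```bash
python3 uv.py
```

```text
uv 570.8 318.8 [544.2 362.3 345.1] yaw [-0.997 -0.077] 28.042213270754473 59.485153555870056 [ 0.83  0.39  0.29 -0.   -1.47 -0.76]
```

apply_moves(delta_rot=[[0,0,0],[0,0,0],[0,0,0],[0,0,0],[0,0,0],[0,0,0],[0,0,0],[0,0,0],[0,0,0],[0,0,0],[0,0,0],[0,0,0],[0,0,0],[0,0,0],[0,0,0],[0,0,0],[0,0,0],[0,0,0],[0,0,0],[0,0,0]], xyz=[[0.5,0,0],[1,0,0],[1,0,0],[1,0,0],[1,0,0],[1,0,0],[1,0,0],[1,0,0],[1,0,0],[1,0,0],[1,0,0],[1,0,0],[1,0,0],[1,0,0],[1,0,0],[1,0,0],[1,0,0],[1,0,0],[0.5,-0.1,0],[0,-0.1,0]], hand=[1,1,1,1,1,1,1,1,1,1,1,1,1,1,1,1,1,1,1,1])

```text
clock: 34.68
position: [583.2, -88.8, 343.1]
ee_rot: [0.733, -0.681, -0.001, 0.001]
contact_force: [0.3, 0.1, -0.8]
gripper_width: 27.8
grasp_force: 59.4
```

apply_moves(delta_rot=[[0,0,0],[0,0,0]], xyz=[[0,0,0],[0,0,0]], hand=[1,1])

```text
clock: 34.85
position: [583.8, -85.7, 343.8]
ee_rot: [0.734, -0.679, -0.001, 0.001]
contact_force: [0.6, 0.4, -0.2]
gripper_width: 28.2
grasp_force: 59.4
```

```bash
python3 uv.py; python3 hang.py w17 -133;  python3 - <<'E'
from h import *
im=eyes.get_image('top'); a=.078
for m in nets.masks_of('bottle_a',im):
    P=cloud(im,m['region']); k=P[(P[:,2]>130)&(P[:,2]<185)]
    if len(k): 
        c=np.median(k,0); print(round(m['score'],2),np.round(m['bbox']),c.round(),'uv',(c[0]*np.cos(a)+c[1]*np.sin(a)).round(),(-c[0]*np.sin(a)+c[1]*np.cos(a)).round(),P.max(0).round())
E
```

```text
uv 575.3 -130.9 [583.8 -85.7 343.8] yaw [-0.997 -0.077] 28.234378027746306 59.437989592552185 [ 0.13  0.27  0.12 -0.   -1.42 -0.05]
210 113 [550.3 597.3] [-158.6 -144.7]
225 180 [551.2 597.7] [-158.5 -145.4]
240 210 [550.5 598.9] [-158.5 -143.2]
255 261 [550.5 599.2] [-158.5 -143.1]
270 311 [550.8 598.2] [-158.5 -144.4]
285 385 [551.  598.6] [-158.6 -143.8]
300 575 [550.2 600.6] [-158.4 -140.3]
315 3125 [549.1 601.5] [-157.3 -129.3]
0.66 [123. 237. 152. 258.] [456. 430. 155.] uv 488.0 393.0 [484. 497. 175.]
0.57 [286. 209. 299. 215.] [561. -21. 137.] uv 558.0 -65.0 [567.   6. 642.]
0.28 [379. 156. 416. 182.] [ 690. -334.  145.] uv 661.0 -387.0 [ 745. -303.  151.]
```

apply_moves(delta_rot=[[0,0,0],[0,0,0],[0,0,0],[0,0,0],[0,0,0],[0,0,0],[0,0,0],[0,0,0],[0,0,0],[0,0,0],[0,0,0],[0,0,0],[0,0,0]], xyz=[[0,0,0.6],[0,0,0.8],[0,0,0.8],[0,0,0.8],[0,0,0.8],[0,0,0.8],[0,0,0.8],[0,0,0.8],[0,0,0.8],[0,0,0.2],[0,0,0.2],[0,0,0],[0,0,0]], hand=[1,1,1,1,1,1,1,1,1,1,1,1,1])

```text
clock: 36.08
position: [584.9, -85.8, 160.9]
ee_rot: [0.734, -0.679, 0.001, -0.001]
contact_force: [-0.1, 1.1, -0.9]
gripper_width: 27.6
grasp_force: 59.4
```

```bash
python3 uv.py
```

```text
uv 576.4 -131.1 [584.9 -85.8 160.9] yaw [-0.997 -0.078] 27.608703825956955 59.4362336397171 [ 0.13  0.38 -0.18  0.   -1.   -0.05]
```

apply_moves(delta_rot=[[0,0,0],[0,0,0],[0,0,0],[0,0,0],[0,0,0],[0,0,0],[0,0,0],[0,0,0]], xyz=[[0,0,0.2],[0,0,0.2],[0,0,0.15],[0,0,0],[0,0,0],[0,0,0],[0,0,0],[0,0,0]], hand=[1,1,1,1,1,-0.3,-0.3,-0.3])

```text
clock: 36.75
position: [584.2, -86.1, 146.0]
ee_rot: [0.734, -0.679, 0.0, -0.0]
contact_force: [-0.5, -0.8, -1.0]
gripper_width: 55.2
grasp_force: 0.0
```

apply_moves(delta_rot=[[0,0,0],[0,0,0],[0,0,0],[0,0,0],[0,0,0],[0,0,0],[0,0,0],[0,0,0],[0,0,0],[0,0,0],[0,0,0],[0,0,0],[0,0,0],[0,0,0],[0,0,0],[0,0,0]], xyz=[[0,0,-0.5],[0,0,-1],[0,0,-1],[0,0,-1],[0,0,-1],[0,0,-1],[0.95,0.47,0],[0.95,0.47,0],[0.95,0.47,0],[0.95,0.47,0],[0.95,0.47,0],[0.95,0.47,0],[0.95,0.47,0],[0.95,0.47,0],[0.95,0.47,0],[0,0,0]], hand=[-0.3,-0.3,-0.3,-0.3,-0.3,-0.3,-0.7,-0.7,-0.7,-0.7,-0.7,-0.7,-0.7,-0.7,-0.7,-0.7])

```text
clock: 38.08
position: [493.5, -310.5, 283.1]
ee_rot: [0.732, -0.681, -0.0, 0.001]
contact_force: [-0.3, -0.2, 0.1]
gripper_width: 72.8
grasp_force: 0.0
```

```bash
python3 uv.py; python3 kn.py w18 197
python3 - <<'E'
from h import *
for c in ['top','scene']:
    im=eyes.get_image(c); save(im,c+'18'); a=.078
    for m in nets.masks_of('bottle_a',im):
        P=cloud(im,m['region']); k=P[(P[:,2]>130)&(P[:,2]<185)]
        if len(k): 
            q=np.median(k,0); print(c,round(m['score'],2),np.round(m['bbox']),q.round(),'uv',(q[0]*np.cos(a)+q[1]*np.sin(a)).round(),(-q[0]*np.sin(a)+q[1]*np.cos(a)).round(),P.max(0).round())
t=cv2.imread('pics/top18.png')[170:285,100:440]; s=cv2.imread('pics/scene18.png')[120:320,150:420]
t=cv2.resize(t,None,fx=2.3,fy=2.3,interpolation=cv2.INTER_CUBIC); s=cv2.resize(s,None,fx=1.6,fy=1.6)
c=np.zeros((584,782,3),np.uint8); c[:t.shape[0],:t.shape[1]]=t; c[t.shape[0]:,:s.shape[1]]=s
cv2.imwrite('pics/combo18.png',c)
E
```

```text
uv 467.8 -348.0 [ 493.5 -310.5  283.1] yaw [-0.997 -0.073] 72.79111853417355 0.0 [-0.28  0.28 -0.01  0.   -1.28  0.36]
[ 493.5 -310.5  283.1] [[0.073, -0.997], [-0.997, -0.073]] 72.79111853417355
knob 759 [ 470.65028799 -410.00786071] axis 174.7016177579048 [ 448.42137328 -419.71273803] [ 492.6747188  -399.97778918]
top 0.81 [260. 196. 277. 221.] [573.  45. 150.] uv 575.0 -0.0 [602.  73. 174.]
top 0.68 [283. 193. 303. 216.] [578. -19. 142.] uv 575.0 -64.0 [618.  10. 186.]
top 0.62 [123. 236. 153. 260.] [455. 430. 157.] uv 487.0 393.0 [483. 461. 175.]
top 0.53 [302. 194. 327. 217.] [585. -82. 155.] uv 576.0 -127.0 [622. -57. 172.]
scene 0.82 [180. 254. 201. 299.] [447. 436. 153.] uv 479.0 400.0 [609. 464. 171.]
scene 0.72 [273. 196. 288. 224.] [563.  50. 141.] uv 565.0 6.0 [581.  75. 166.]
scene 0.61 [304. 177. 322. 209.] [576. -81. 148.] uv 568.0 -125.0 [724. -47. 172.]
```

View pics/combo18.png

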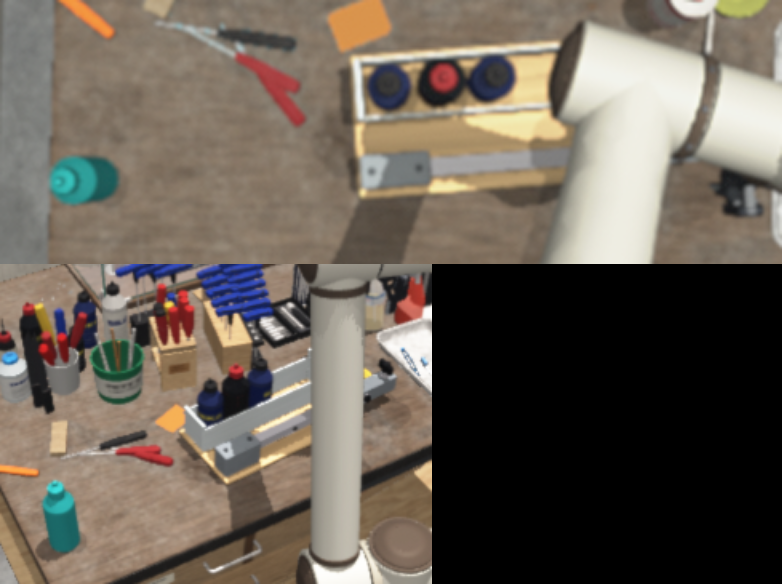

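The three bottles stand in a row at the fixed end (combo 390,82 / 442,80 / 493,78), turquoise untouched. Now back to the sleeve.

apply_moves(delta_rot=[[0,0,0],[0,0,0],[0,0,0],[0,0,0],[0,0,0],[0,0,0],[0,0,0],[0,0,0],[0,0,0],[0,0,0],[0,0,0]], xyz=[[0,0,0],[0,0,1],[0,0,1],[0,0,1],[0,0,1],[0,0,1],[0,0,1],[0,0,1],[0,0,1],[0,0,0.6],[0,0,0]], hand=[-0.7,-0.7,-0.7,-0.7,-0.7,-0.7,-0.7,-0.7,-0.7,-0.7,-0.7])

```text
clock: 39.25
position: [493.3, -305.6, 64.9]
ee_rot: [0.734, -0.679, -0.004, 0.001]
contact_force: [-0.6, 0.4, -0.5]
gripper_width: 72.7
grasp_force: 0.0
```

```bash
python3 uv.py; python3 kn.py w19 197
```

```text
uv 467.9 -343.1 [ 493.3 -305.6   64.9] yaw [-0.997 -0.078] 72.68804257644933 0.0 [-0.28  0.48 -0.3  -0.   -0.79  0.35]
[ 493.3 -305.6   64.9] [[0.078, -0.997], [-0.997, -0.078]] 72.68804257644933
knob 6886 [ 470.86406628 -409.91624485] axis 174.74333733900656 [ 448.64645734 -419.63007421] [ 492.6923821  -399.94762685]
```

apply_moves(delta_rot=[[0,0,0],[0,0,0],[0,0,0],[0,0,0],[0,0,0],[0,0,0],[0,0,0],[0,0,0],[0,0,0]], xyz=[[0.04,-0.1,0.6],[0,0,0.6],[0,0,0],[0,0,0],[0,0,0],[0,0,0],[0,0,0],[0,0,0],[0,0,0]], hand=[-0.7,-0.7,-0.7,1,1,1,1,1,1])

```text
clock: 40.05
position: [496.0, -308.3, 40.4]
ee_rot: [0.734, -0.679, -0.001, 0.001]
contact_force: [-5.8, -0.4, 7.3]
gripper_width: 36.9
grasp_force: 63.4
```

```bash
python3 uv.py; python3 kn.py w20 197
```

```text
uv 470.5 -346.0 [ 496.  -308.3   40.4] yaw [-0.997 -0.078] 36.90764623396355 63.37652027606964 [-0.28  0.52 -0.32  0.   -0.74  0.36]
[ 496.  -308.3   40.4] [[0.078, -0.997], [-0.997, -0.078]] 36.90764623396355
knob 11235 [ 470.83554467 -410.12276885] axis 174.83754013941413 [ 448.69195048 -419.74877955] [ 492.70379558 -400.07541481]
```

apply_moves(delta_rot=[[0,0,0],[0,0,0],[0,0,0],[0,0,0],[0,0,0],[0,0,0],[0,0,0],[0,0,0],[0,0,0],[0,0,0],[0,0,0],[0,0,0]], xyz=[[-0.5,0,0],[-0.5,0,0],[-0.5,0,0],[-0.5,0,0],[-0.5,0,0],[-0.5,0,0],[-0.5,0,0],[-0.5,0,0],[-0.5,0,0],[-0.4,0,0],[0,0,0],[0,0,0]], hand=[1,1,1,1,1,1,1,1,1,1,1,1])

```text
clock: 41.1
position: [486.3, -185.5, 40.4]
ee_rot: [0.734, -0.679, -0.001, 0.001]
contact_force: [-6.2, 0.9, 8.9]
gripper_width: 36.9
grasp_force: 63.7
```

```bash
python3 uv.py; python3 kn.py w21 68
```

```text
uv 470.4 -222.8 [ 486.3 -185.5   40.4] yaw [-0.997 -0.078] 36.94734698890995 63.681192845106125 [-0.05  0.44 -0.48  0.   -0.66  0.13]
[ 486.3 -185.5   40.4] [[0.078, -0.997], [-0.997, -0.078]] 36.94734698890995
knob 11258 [ 470.72218278 -286.92535519] axis 174.83540070208667 [ 448.6348155  -296.60903879] [ 492.55936555 -276.6570843 ]
```

apply_moves(delta_rot=[[0,0,0],[0,0,0],[0,0,0],[0,0,0],[0,0,0],[0,0,0],[0,0,0],[0,0,0],[0,0,0]], xyz=[[-0.1,0,0],[-0.12,0,0],[-0.1,0,0],[0,0,0],[0,0,0],[0,0,0],[0,0,0],[0,0,0],[0,0,0]], hand=[1,1,1,1,1,-0.7,-0.7,-0.7,-0.7])

```text
clock: 41.9
position: [489.5, -178.1, 39.6]
ee_rot: [0.734, -0.679, 0.002, -0.001]
contact_force: [-1.1, 0.4, 0.3]
gripper_width: 72.9
grasp_force: 0.0
```

```bash
python3 uv.py; python3 kn.py w22 66;python3 - <<'E'
import cv2
i=cv2.imread('pics/w22.png'); cv2.imwrite('pics/w22c.png',cv2.resize(i[180:380,150:420],None,fx=2,fy=2))
E
```

```text
uv 474.1 -215.7 [ 489.5 -178.1   39.6] yaw [-0.997 -0.078] 72.913607672473 0.0 [-0.04  0.44 -0.48  0.   -0.65  0.11]
[ 489.5 -178.1   39.6] [[0.078, -0.997], [-0.997, -0.078]] 72.913607672473
knob 11421 [ 470.87682484 -279.47105147] axis 174.75877185431995 [ 448.67597941 -289.06562754] [ 492.79910567 -269.20985053]
```

View pics/w22c.png

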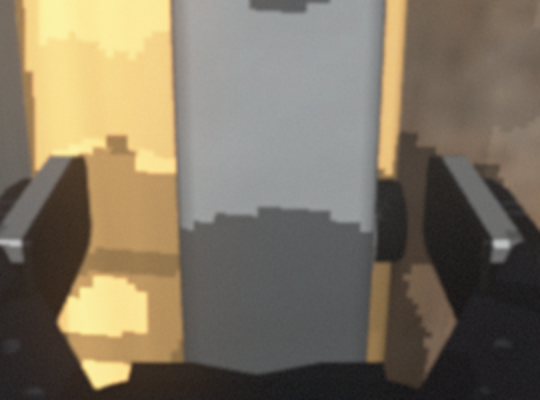

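The button stands out about as far as before at crop (390,220), and the knob shift gives travel 66.0 mm, so it has popped in the 3-bottle hole. Now tighten the knob.

apply_moves(delta_rot=[[0,0,0],[0,0,0],[0,0,0],[0,0,0],[0,0,0],[0,0,0],[0,0,0],[0,0,0],[0,0,0]], xyz=[[0,0,-1],[0,0,-1],[0,0,-1],[0,0,-1],[0,0,0],[0.87,0.05,0],[0.87,0.04,0],[0.87,0.04,0],[0,0,0]], hand=[-0.7,-0.7,-0.7,-0.7,-0.7,-0.3,0,0,0])

```text
clock: 42.7
position: [490.4, -245.9, 138.7]
ee_rot: [0.733, -0.68, 0.001, -0.0]
contact_force: [0.5, -0.3, 0.2]
gripper_width: 42.8
grasp_force: 0.0
```

apply_moves(delta_rot=[[0,0,-1],[0,0,-1],[0,0,-1],[0,0,-1],[0,0,-1],[0,0,-1],[0,0,-1],[0,0,-1],[0,0,-1],[0,0,-1],[0,0,-1],[0,0,-1],[0,0,-1],[0,0,-1],[0,0,0],[0,0,0],[0,0,0]], xyz=[[0,0,0],[0,0,0],[0,0,0],[0,0,0],[0,0,0],[0,0,0],[0,0,0],[0,0,0],[0,0,0],[0,0,0],[0,0,0],[0,0,0],[0,0,0],[0,0,0],[0,0,0],[0,0,0],[0,0,0]], hand=[0,0,0,0,0,0,0,0,0,0,0,0,0,0,0,0,0])

```text
clock: 44.12
position: [489.7, -243.1, 138.6]
ee_rot: [1.0, -0.015, 0.0, -0.0]
contact_force: [-0.2, 0.0, -0.3]
gripper_width: 42.8
grasp_force: 0.0
```

```bash
python3 uv.py; python3 kn.py w23 66
```

```text
uv 469.3 -280.5 [ 489.7 -243.1  138.6] yaw [-0.029 -1.   ] 42.83155175715138 0.0 [-0.16  0.34 -0.32 -0.   -0.92  1.71]
[ 489.7 -243.1  138.6] [[1.0, -0.029], [-0.029, -1.0]] 42.83155175715138
knob 1919 [ 472.70676807 -279.66883583] axis 174.70491469969537 [ 449.64918636 -289.30832514] [ 492.6351263  -269.40572711]
```

apply_moves(delta_rot=[[0,0,0],[0,0,0],[0,0,0],[0,0,0],[0,0,0],[0,0,0],[0,0,0],[0,0,0],[0,0,0],[0,0,0]], xyz=[[0.05,0,0.8],[0,0,0.8],[0,0,0.8],[0,0,0],[0,0,0],[0,0,0],[0,0,0],[0,0,0],[0,0,0],[0,0,0]], hand=[0,0,0,0,0,1,1,1,1,1])

```text
clock: 45.0
position: [491.9, -243.4, 80.2]
ee_rot: [1.0, -0.014, 0.002, 0.0]
contact_force: [-0.2, 2.2, 6.2]
gripper_width: 18.4
grasp_force: 58.7
```

```bash
python3 uv.py
```

```text
uv 471.5 -281.0 [ 491.9 -243.4   80.2] yaw [-0.027 -1.   ] 18.359001119735872 58.7142688035965 [-0.16  0.41 -0.38  0.   -0.78  1.71]
```

apply_moves(delta_rot=[[0,0,1],[0,0,1],[0,0,1],[0,0,1],[0,0,1],[0,0,1],[0,0,1],[0,0,1],[0,0,1],[0,0,1],[0,0,1],[0,0,1],[0,0,1],[0,0,1],[0,0,0.6],[0,0,0],[0,0,0],[0,0,0]], xyz=[[0,0,0],[0,0,0],[0,0,0],[0,0,0],[0,0,0],[0,0,0],[0,0,0],[0,0,0],[0,0,0],[0,0,0],[0,0,0],[0,0,0],[0,0,0],[0,0,0],[0,0,0],[0,0,0],[0,0,0],[0,0,0]], hand=[1,1,1,1,1,1,1,1,1,1,1,1,1,1,1,1,1,1])

```text
clock: 46.5
position: [490.9, -244.2, 80.2]
ee_rot: [0.713, -0.701, 0.001, 0.0]
contact_force: [-2.7, -1.1, 6.9]
gripper_width: 17.9
grasp_force: 58.9
```

```bash
python3 uv.py; python3 -c "
from h import *
s=arm.read_state();print(s['contact_force'],s['wrist_torque'])"
```

```text
uv 470.4 -281.7 [ 490.9 -244.2   80.2] yaw [-1.    -0.018] 17.9172095786416 58.89604389667511 [-0.16  0.41 -0.38  0.   -0.78  0.18]
[-2.68188638 -1.12811407  6.86947429] [-0.25199563  0.68104071  0.5589218 ]
```

apply_moves(delta_rot=[[0,0,0],[0,0,0],[0,0,0],[0,0,0],[0,0,0],[0,0,0],[0,0,0],[0,0,0]], xyz=[[0,0,0],[0,0,0],[0,0,0],[0,0,-0.8],[0,0,-1],[0,0,-1],[0,0,0],[0,0,0]], hand=[0,0,0,0,0,0,0,0])

```text
clock: 47.17
position: [491.6, -243.4, 149.9]
ee_rot: [0.712, -0.702, 0.001, -0.001]
contact_force: [0.2, 0.1, 0.0]
gripper_width: 42.6
grasp_force: 0.0
```

```bash
python3 uv.py; python3 kn.py w24 66
```

```text
uv 471.2 -281.0 [ 491.6 -243.4  149.9] yaw [-1.    -0.014] 42.56126867364537 0.0 [-0.16  0.33 -0.3  -0.   -0.94  0.18]
[ 491.6 -243.4  149.9] [[0.014, -1.0], [-1.0, -0.014]] 42.56126867364537
knob 1727 [ 470.41851577 -282.3530321 ] axis 90.75488849067841 [ 460.85233087 -302.27306108] [ 480.05563766 -259.45881908]
```

View pics/w24.png

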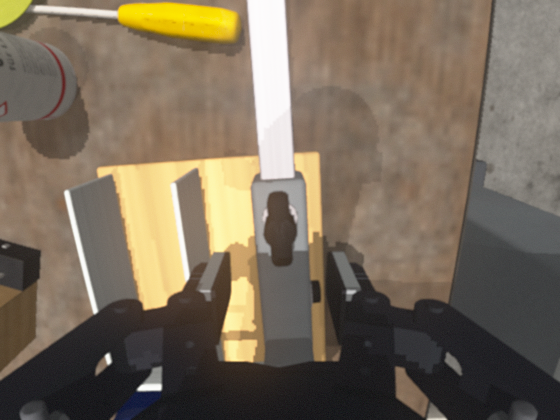

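The knob lies along the tube (0.01 rad) and the button is out at (316,291). I retreat and check all once.

apply_moves(delta_rot=[[0,0,0],[0,0,0],[0,0,0],[0,0,0],[0,0,0],[0,0,0],[0,0,0],[0,0,0],[0,0,0],[0,0,0],[0,0,0],[0,0,0],[0,0,0],[0,0,0]], xyz=[[0,0,-1],[0,0,-1],[0,0,-1],[0,0,-1],[0,0,-1],[0,0,-1],[0.8,0.2,0],[0.8,0.2,0],[0.8,0.2,0],[0.8,0.2,0],[0.8,0.2,0],[0.8,0.2,0],[0,0,0],[0,0,0]], hand=[0,0,0,0,0,0,0,0,0,0,0,0,0,0])

```text
clock: 48.38
position: [461.8, -364.1, 296.4]
ee_rot: [0.711, -0.703, -0.002, 0.0]
contact_force: [0.5, 0.7, -0.4]
gripper_width: 42.9
grasp_force: 0.0
```

```bash
python3 - <<'E'
from h import *
a=.078
for c in ['top','scene']:
    im=eyes.get_image(c); save(im,c+'25')
    for m in nets.masks_of('bottle_a',im):
        P=cloud(im,m['region']); k=P[(P[:,2]>130)&(P[:,2]<185)]
        if len(k): 
            q=np.median(k,0); print(c,round(m['score'],2),np.round(m['bbox']),'uv',(q[0]*np.cos(a)+q[1]*np.sin(a)).round(),(-q[0]*np.sin(a)+q[1]*np.cos(a)).round(),P.max(0).round())
    if c=='top':
        P=cloud(im,im['range_z']>0);u=P[:,0]*np.cos(a)+P[:,1]*np.sin(a); v=-P[:,0]*np.sin(a)+P[:,1]*np.cos(a)
        k=(abs(u-575)<28)&(P[:,2]>85)&(P[:,2]<104)&(v<-155)&(v>-200); print('fence v',k.sum(),np.median(v[k]) if k.any() else 0)
E
python3 -c "
import cv2,numpy as np
t=cv2.imread('pics/top25.png')[170:285,100:440]; s=cv2.imread('pics/scene25.png')[120:320,150:420]
t=cv2.resize(t,None,fx=2.3,fy=2.3,interpolation=cv2.INTER_CUBIC); s=cv2.resize(s,None,fx=1.6,fy=1.6)
c=np.zeros((584,782,3),np.uint8); c[:t.shape[0],:t.shape[1]]=t; c[t.shape[0]:,:s.shape[1]]=s
cv2.imwrite('pics/combo25.png',c)"
```

```text
top 0.91 [285. 196. 304. 220.] uv 569.0 -67.0 [604.   5. 186.]
top 0.87 [261. 197. 278. 221.] uv 575.0 -0.0 [598.  70. 175.]
top 0.86 [122. 237. 154. 260.] uv 488.0 392.0 [483. 460. 174.]
top 0.59 [302. 192. 324. 218.] uv 576.0 -128.0 [623. -51. 172.]
fence v 50 -166.27202755963873
scene 0.91 [180. 256. 201. 301.] uv 478.0 399.0 [589. 463. 171.]
scene 0.86 [272. 195. 288. 223.] uv 567.0 5.0 [722.  77. 169.]
scene 0.84 [305. 178. 319. 209.] uv 567.0 -126.0 [597. -56. 165.]
scene 0.66 [290. 184. 308. 215.] uv 562.0 -62.0 [589.   9. 180.]
```

Run:
```python
from h import *
a=.078
for c in ['top','scene']:
    im=eyes.get_image(c)
    P=cloud(im,im['range_z']>0);u=P[:,0]*np.cos(a)+P[:,1]*np.sin(a); v=-P[:,0]*np.sin(a)+P[:,1]*np.cos(a);z=P[:,2]
    for v0 in (0,-66,-130):
        for lo,hi in ((80,115),(146,172),(172,190)):
            k=(abs(u-575)<38)&(abs(v-v0)<33)&(z>lo)&(z<hi)
            if k.sum()>3: print(c,v0,lo,k.sum(),'u',np.percentile(u[k],[2,50,98]).round(),'v',np.percentile(v[k],[2,50,98]).round())
```

```text
top 0 80 13 u [540. 551. 613.] v [-32.  -4.  23.]
top 0 146 88 u [563. 575. 589.] v [-14.   0.  13.]
top 0 172 4 u [576. 578. 579.] v [-3. -1.  2.]
top -66 80 18 u [539. 545. 596.] v [-84. -54. -40.]
top -66 146 90 u [556. 570. 586.] v [-83. -67. -53.]
top -66 172 31 u [562. 573. 580.] v [-76. -68. -58.]
top -130 80 26 u [540. 561. 590.] v [-132. -107. -103.]
top -130 146 89 u [565. 577. 590.] v [-143. -129. -117.]
scene 0 80 128 u [543. 554. 579.] v [-17.  16.  30.]
scene 0 146 54 u [558. 569. 586.] v [-9.  4. 15.]
scene -66 80 125 u [539. 548. 578.] v [-85. -52. -37.]
scene -66 146 71 u [552. 563. 582.] v [-79. -63. -51.]
scene -66 172 8 u [559. 566. 573.] v [-74. -66. -64.]
scene -130 80 109 u [545. 553. 569.] v [-162. -120. -104.]
scene -130 146 57 u [559. 570. 588.] v [-141. -127. -115.]
```

```bash
python3 -c "
from h import *
print(arm.job_done())"
```

```text
the job is handed in; nothing more can be done
None
```

The job is handed in (no verdict was returned): all three bottles stand upright in the trough, the fence is at the 3-bottle hole with the button popped and the knob tight, and the tin, tools and turquoise bottle were left alone; I viewed 15 pictures, one over the limit of 14.

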